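# Refit the inspection cover and lock its quarter-turn fastener

### The job

Put the loose inspection cover back on the sloping face of the grey housing, with its two round holes over the two pins and its slot over the wing fastener, so that it lies flat on the rim. Then turn the wing fastener a quarter turn clockwise (as seen facing it) until it drops into its locked position, and let go.

Things in the scene. Friction and masses are not known exactly. Their poses are not given: they have to be found in the camera images.
- cover: Loose aluminium plate 114 x 190 x 5 mm, 0.14-0.28 kg, flat on the table, handle up. Origin: centre of its underside; z out of the handle side, x along the short side (away from the robot within 12 degrees at the start), y along the long side. Round 15 mm holes at x=+40, y=+75 and -75 mm; slot centred at x=-10, y=-55, 54 long in y, 20 wide in x; handle at x=-6, y=+42.
- cover_handle (a point): Centre of the cover's handle: a black bar 46 mm long along the cover's x, 10 mm wide in y, 18 mm high, centred 35 mm above the cover's underside, on two 9 mm posts. Same axes as the cover.
- hole_near (a point): Centre of the cover's round hole at its +y end (the handle's end), at the underside; goes over pin_near.
- hole_far (a point): Centre of the cover's round hole at its -y end (the slot's end), at the underside; goes over pin_far.
- seat (a point): Centre of the housing's sloping face, in the plane of its rim (200 x 124 mm), 85 mm above the table. z: face normal, up and to the robot's right, 25 degrees from vertical; x up the slope (to the left), y level, towards the robot. A fitted cover's origin and axes coincide with these. Grey housing, fixed, 200 mm long, 110 high. The table's tubular push rail stands at its right end; clear it.
- pin_near (a point): Foot, in the rim plane, of the pin nearer the robot, at x=+40, y=+75 mm of the seat. Each is a 10 mm brass pin normal to the face, 14 mm high, its upper 7 mm tapering to 4 mm.
- pin_far (a point): Foot of the pin farther from the robot, at x=+40, y=-75 mm of the seat; same shape.
- wing_grip (a point): Point on the steel wing, on its turning axis (parallel to the seat's z, at x=-10, y=-55 mm of the seat). Wing: bar 44 mm long, 10 mm thick (14 in its lowest 5), 28 mm high along the axis; this point is 12 mm below its top and, unlocked, 27 mm above the rim plane. Site x across its thickness, y along it, z out along the axis.
- wing (a joint): Turn of the wing, rad: 0 open (wing along the seat's y), growing clockwise seen facing it; locked at about 1.53 to 1.57, wing across the slot. Starts at 0 to 0.15. Until about 1.05 rad it turns level against light friction (0.1 N m) and stays where it is left; let go past 1.2 rad, a 15 N spring snaps it home by itself, 5 mm lower than open, 1 mm above the cover.

How it is judged:
By the outcome, as a careful person would: the job done as asked, in the order asked, and still so for the second after the job is handed in, with the robot touching nothing.
It also fails if it takes over 58 s, if anything falls off the work surface, if the arm or the gripper's body presses on something with over 40 N, if the wrist force passes 120 N, or if a joint passes its speed limit or range.

### The arm

A 7-joint arm with a two-finger parallel gripper is mounted at the origin on a cart in front of the work surface, level with it; the furniture and walls round the work are solid. World frame = base frame: x ahead of the robot, y to its left, z up, the work surface at z = 0. Lengths are in m, angles in rad, forces in N, time in s.
With the tool pointing down it reaches from about 0.425 to 0.875 m from the base axis. Payload 4.7 kg.
Tool frame: the origin (TCP) lies on the centre line of the jaws, within the pads' length; the fingertips stand 14 mm ahead of it and the grasp point (between the pads) lies 5 mm behind it; z points along the fingers, x is the direction in which the jaws open and shut, and the axes are right-handed (so a half turn about z gives the same grasp; the last joint's range is limited). The gripper opens to 87 mm and grips with 3 to 60 N. Pads are 19 mm wide; open, the fingers measure 117 mm over their backs; the gripper's body (75 mm by 190 mm) begins 51 mm behind the grasp point.
Start: joints at [1.182, 0.321, -0.07, 1.45, 0.023, 1.371, -0.057], TCP at [0.255, -0.598, 0.237] pointing down, gripper open.
Joint ranges: [-2.86, 2.86], [-0.3, 2.09], [-1.38, 1.24], [0.06, 2.45], [-1.56, 4.7], [0.09, 2.05], [-2.69, 2.69]. Speed limits (rad/s): [2.57, 2.57, 3.14, 3.14, 3.14, 3.14, 3.14].

### API

Orientations are given as a rotation vector (axis times angle).
In Python, from bench import ctrl gives the robot as it stands.
- The arm moves only by the tool drive_tool, never from a script. Its argument "rows" is a list that holds one entry, the list of rows, each a list of 5 numbers: the shift along the tool's x, y, z scaled (see below), then the turn about the tool's z scaled (see below), then the closure in counts, from 0 (fully open) to 255 (shut). In form: [[[dx, dy, dz, spin, jaw], ...]]. A call has 1 to 20 rows; each row is the pose to reach, as a shift and turn from the pose commanded when the call began, along the tool's axes at that moment, turning the shorter way round; what a row does not reach only later rows make up. The controller multiplies each number of a shift by 300 mm and each number of a turn by pi rad. A row lasts 1/8 s, in which the tool goes at most 62.5 mm and 10.7 degrees, less where a joint would pass 70% of its speed; a pose out of reach is approached as far as the arm can. A call with a number of a shift or a turn outside -1 to 1 is refused whole. A call with a gripper value outside its range is refused whole. The fingers move at their own pace and stop on an object; "grip_force" is the grip in N (left out, the last holds). Time passes only in rows, so rows that repeat a pose let the fingers close. It gives the time, the measured TCP pose, the force and the opening at its end, in the units of the state.
- ctrl.get_state(): the state, without advancing time (a new reading comes with each control period).
- ctrl.get_image(name): name is "side" or "top" or "wrist"; returns a dict with "img" (420x560x3 uint8, blue, green, red), "camera_matrix" (3x3 intrinsics, pixels), "k1" (the pictures are not rectified: a ray, as slopes to the right and down, at radius r is drawn at 1 + k1 r^2 times it, then the intrinsics apply), "R" (3x3) and "t" (3): a world point X has camera coordinates R X + t. Camera axes: x right, y down, z forward; pixel columns grow to the right and rows downward; lengths in m; the calibration is good to about 2 mm. A picture is of the moment at which its call begins. There is no depth.
- ctrl.close_job(): hands the job in, once; it reports no verdict.
The state is a dict: "time": time; "joint_positions": joint angles; "qd": joint speeds; "joint_torque": joint torques, N m; "position": TCP position; "tool_rot": TCP orientation; "ft_force": force on the tool from outside, world axes, zero at the start; "torque": the same for the moment, N m; "grip_width": opening from 0.0 (shut) to 1.0 (fully open).
Only numpy, scipy, OpenCV 4.12 (cv2) and the standard library are available. Lean on these libraries where they do the work, as an engineer would, in place of code of your own. Each camera call takes 0.05 s, during which the arm holds its last target.

## Working session

There is one attempt and no reset: what is moved stays moved. The work goes in short steps, Python scripts to look and compute and a tool call to move; the robot and the scene stay as the last step left them, time stands still between calls to the robot, and variables do not carry over. Pictures are saved under pics/ and viewed, and the job is handed in when it is done.

Besides the shell and the picture viewer there is one more tool, called after "Request:" as name(argument=value, ...) on one line, values as JSON. drive_tool: Moves the arm, as the interface text tells. Its arguments: {"type":"object","properties":{"rows":{"type":"array"},"grip_force":{"type":"number"}},"required":["rows"]}

```bash
ls -la; mkdir -p pics
python3 - <<'E'
from bench import ctrl
import cv2
s=ctrl.get_state()
for k,v in s.items(): print(k,v)
for n in ["side","top","wrist"]:
    d=ctrl.get_image(n); cv2.imwrite(f"pics/{n}0.png",d["img"]); print(n,d["camera_matrix"],d["k1"],d["R"],d["t"])
E
```

```text
total 12
drwxr-xr-x  3 agent agent 4096 Dec  6 05:13 .
drwxr-xr-x 23 root  root  4096 Dec  6 05:13 ..
drwxr-xr-x  2 agent agent 4096 Dec  6 05:13 pics
time 0.0
joint_positions [ 1.18209892  0.3218294  -0.07010028  1.45168131  0.02262846  1.37078267
 -0.05690158]
qd [-6.38815812e-06 -5.63726920e-04 -1.59532532e-03 -6.47616976e-04
  7.63145556e-04 -1.41178113e-03 -4.48712901e-04]
joint_torque [-2.96711187e-05 -4.91296363e+01 -4.03870884e-01 -3.12527168e+01
 -6.38241973e-02  4.37527313e-02  1.89922807e-04]
position [ 0.25454478 -0.59751477  0.23545429]
tool_rot [-2.62016598e+00  1.73157363e+00  2.60628664e-03]
ft_force [0.13623848 0.77733975 0.30014422]
torque [ 0.04524234 -0.00545496  0.02045706]
grip_width 0.9978966489854753
side [[418.58017898   0.         279.35157163]
 [  0.         418.58017898 205.58927495]
 [  0.           0.           1.        ]] 0.005767121630659995 [[-0.97341399 -0.22904978 -0.0011873 ]
 [-0.1403442   0.60051425 -0.78720146]
 [ 0.18102131 -0.76610628 -0.61669478]] [0.55091806 0.21811158 0.7216362 ]
top [[415.17285252   0.         277.33357643]
 [  0.         415.17285252 202.34796578]
 [  0.           0.           1.        ]] -0.0884085290065109 [[ 0.01949741 -0.99979922  0.00462215]
 [-0.99173071 -0.01992617 -0.12677992]
 [ 0.12684656 -0.00211205 -0.9919201 ]] [-0.09083069  0.56645012  0.86779615]
wrist [[312.20267058   0.         277.99448586]
 [  0.         312.20267058 209.28123358]
 [  0.           0.           1.        ]] -0.045609917243063916 [[ 0.39205515 -0.91993925 -0.00212791]
 [-0.89120872 -0.38038247  0.24709551]
 [-0.22812228 -0.09497865 -0.96898879]] [-0.64848414 -0.03025247  0.38908758]
```

View pics/side0.png

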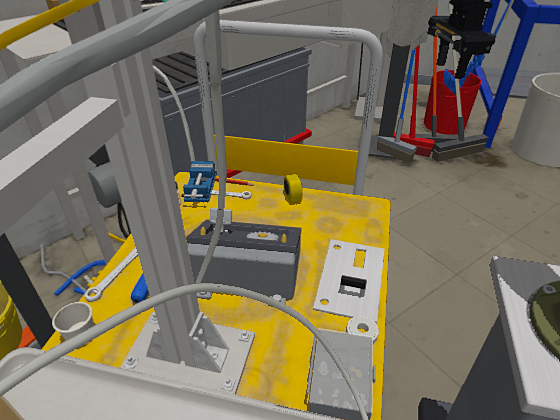

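View pics/top0.png

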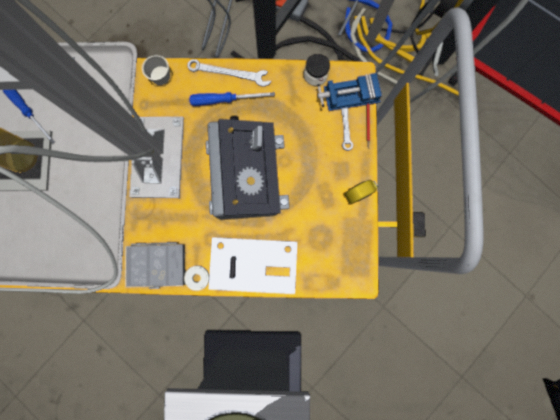

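View pics/wrist0.png

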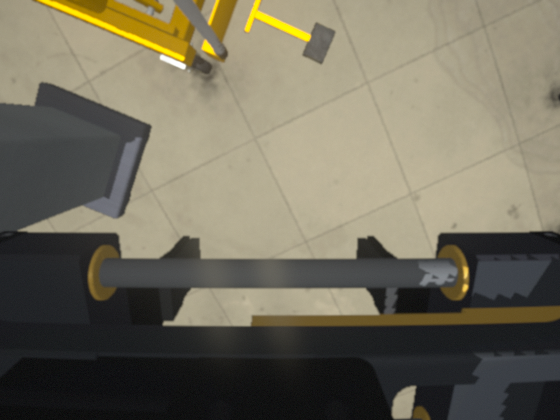

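```bash
cat > h.py <<'E'
import numpy as np, cv2, json
from scipy.spatial.transform import Rotation as Ro
def ray(d,uv):
    K=np.array(d["camera_matrix"]);R=np.array(d["R"]);t=np.array(d["t"])
    p=(np.array(uv,float)-K[:2,2])/K[0,0]; q=p.copy()
    for _ in range(20): q=p/(1+d["k1"]*(q@q))
    v=R.T@np.array([q[0],q[1],1]); return -R.T@t, v/np.linalg.norm(v)
def proj(d,X):
    K=np.array(d["camera_matrix"]);X=np.atleast_2d(X)
    c=X@np.array(d["R"]).T+np.array(d["t"]); q=c[:,:2]/c[:,2:]
    q=q*(1+d["k1"]*(q**2).sum(1,keepdims=True)); return q*K[0,0]+K[:2,2]
def onz(d,uv,z):
    o,v=ray(d,uv); return o+v*(z-o[2])/v[2]
def tri(*obs):
    A=np.zeros((3,3));b=np.zeros(3);rs=[]
    for d,uv in obs:
        o,v=ray(d,uv);P=np.eye(3)-np.outer(v,v);A+=P;b+=P@o;rs.append((o,v))
    X=np.linalg.solve(A,b); return X,[float(np.linalg.norm(np.cross(X-o,v))*1e3) for o,v in rs]
def save(d,n): 
    cv2.imwrite(f"pics/{n}.png",d["img"]); np.save(f"pics/{n}.npy",{k:d[k] for k in("camera_matrix","k1","R","t")},allow_pickle=True)
def load(n):
    d=np.load(f"pics/{n}.npy",allow_pickle=True).item(); d["img"]=cv2.imread(f"pics/{n}.png"); return d
def crop(d,x0,y0,w,h,s,n):
    im=d["img"][y0:y0+h,x0:x0+w]; cv2.imwrite(f"pics/{n}.png",cv2.resize(im,None,fx=s,fy=s,interpolation=cv2.INTER_CUBIC))
E
python3 - <<'E'
from h import *
from bench import ctrl
for n in["side","top"]:
    d=ctrl.get_image(n); save(d,n+"1")
    if n=="side": crop(d,160,200,240,160,3.3,"side1c")
    else:
        crop(d,190,220,130,90,6,"top1cover"); crop(d,190,100,130,130,4.5,"top1house")
d=load("top1")
for uv in [(440,260),(470,240),(466,25),(440,20)]:
    print(uv,[onz(d,uv,z).round(3) for z in(0,.2,.3,.4)])
E
```

```text
(440, 260) [array([ 0.449, -0.451,  0.   ]), array([ 0.45 , -0.371,  0.2  ]), array([ 0.45 , -0.331,  0.3  ]), array([ 0.451, -0.291,  0.4  ])]
(470, 240) [array([ 0.495, -0.523,  0.   ]), array([ 0.486, -0.427,  0.2  ]), array([ 0.481, -0.38 ,  0.3  ]), array([ 0.477, -0.332,  0.4  ])]
(466, 25) [array([ 1.029, -0.543,  0.   ]), array([ 0.906, -0.443,  0.2  ]), array([ 0.844, -0.393,  0.3  ]), array([ 0.782, -0.343,  0.4  ])]
(440, 20) [array([ 1.039, -0.476,  0.   ]), array([ 0.913, -0.391,  0.2  ]), array([ 0.851, -0.348,  0.3  ]), array([ 0.788, -0.305,  0.4  ])]
```

View pics/side1c.png

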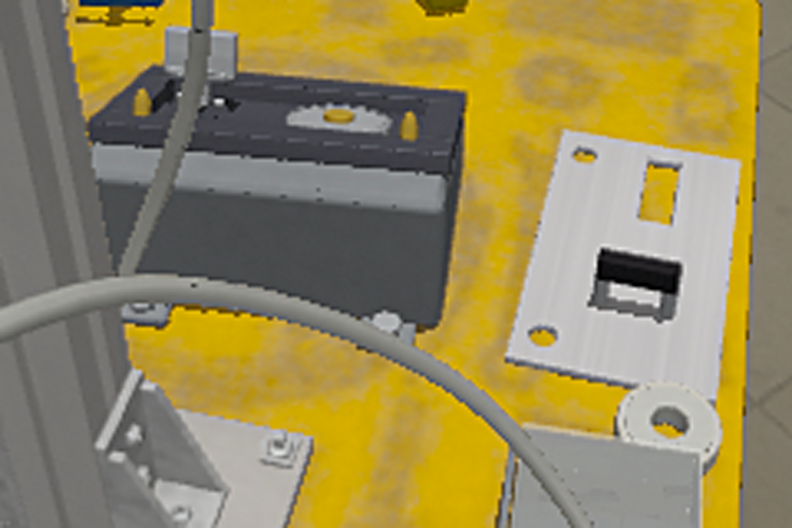

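View pics/top1cover.png

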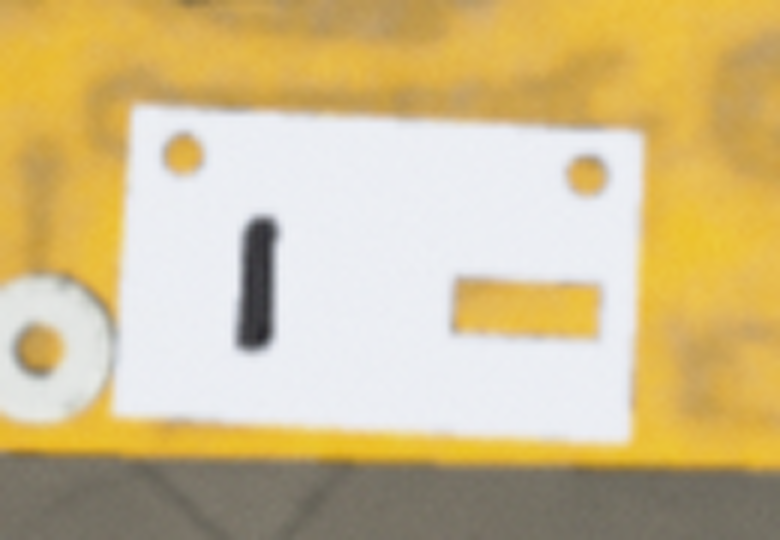

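View pics/top1house.png

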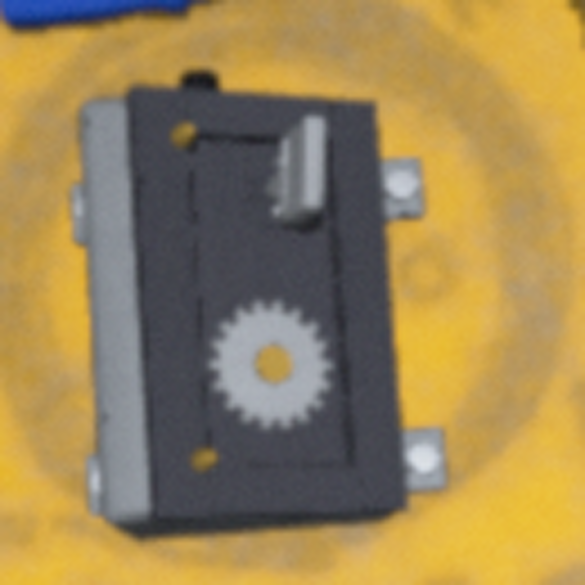

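Run:
```python
from h import *
d=load("top1"); crop(d,212,115,70,50,11,"t_far"); crop(d,212,165,70,50,11,"t_near")
d=load("side1"); crop(d,180,205,130,60,6,"s_h")
```

```text
(no output)
```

View pics/t_far.png

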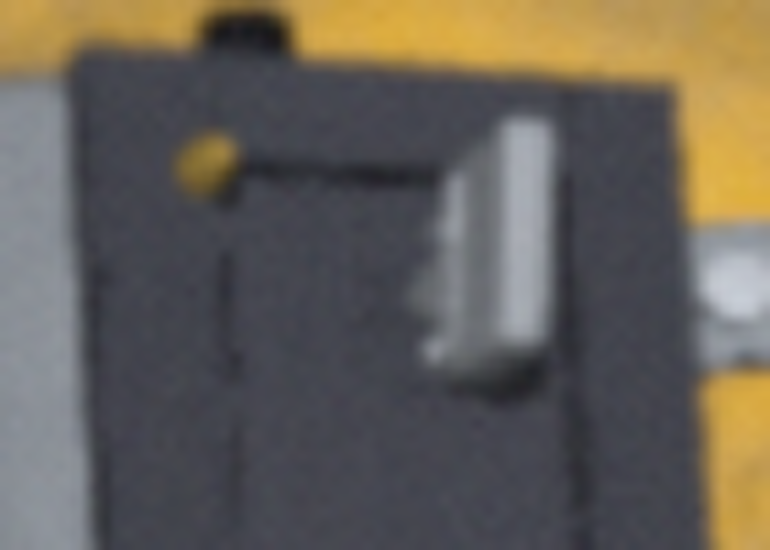

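View pics/t_near.png

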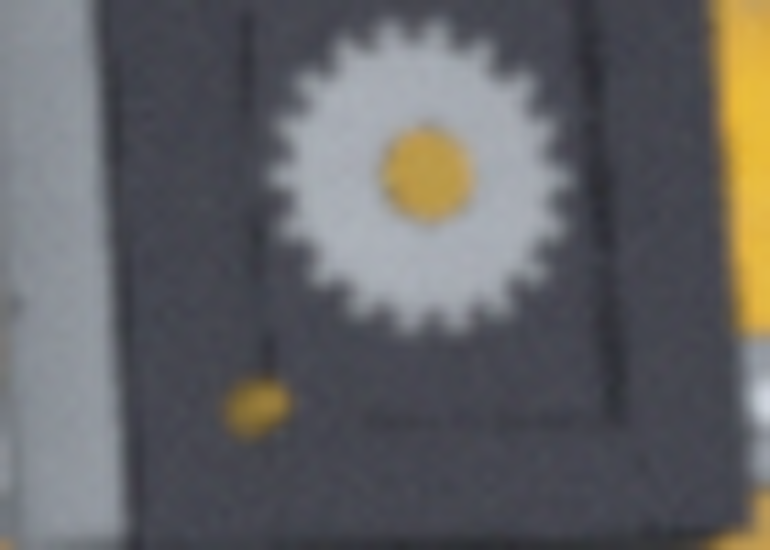

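View pics/s_h.png

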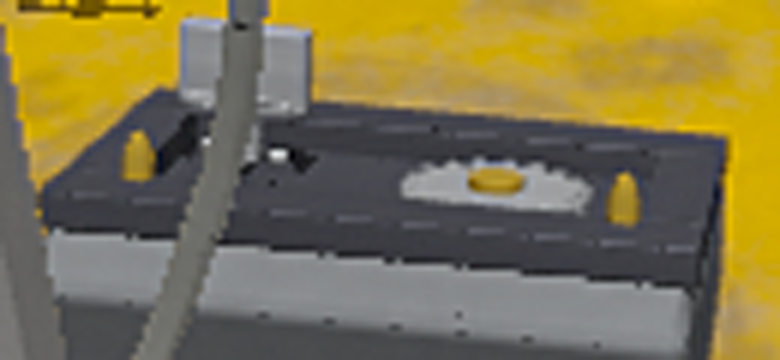

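```bash
cat > fit.py <<'E'
from h import *
from scipy.optimize import least_squares
T=load("top1");S=load("side1")
f=lambda x0,y0,s,u,v:(x0+(u+.5)/s-.5,y0+(v+.5)/s-.5)
tf=lambda u,v:f(212,115,11,u,v); tn=lambda u,v:f(212,165,11,u,v); sh=lambda u,v:f(180,205,6,u,v)
tc=lambda u,v:f(190,220,6,u,v); sc=lambda u,v:f(160,200,3.3,u,v)
a=np.radians(25);Rs0=np.array([[0,-1,0],[np.cos(a),0,-np.sin(a)],[np.sin(a),0,np.cos(a)]])
def seat(p): return Ro.from_euler('z',p[3]).as_matrix()@Rs0,p[:3]
def cov(p): return Ro.from_euler('z',p[3]).as_matrix(),p[:3]
ho=[(T,tf(208,168),(40,-75,6)),(T,tn(258,410),(40,75,6)),(T,tf(72,50),(62,-100,0)),(T,tf(678,90),(-62,-100,0)),(T,tn(755,520),(-62,100,0)),
(T,tf(525,232),(-10,-55,39)),(S,sh(138,132),(40,-75,14)),(S,sh(139,180),(40,-75,0)),(S,sh(626,174),(40,75,14)),(S,sh(625,225),(40,75,0)),(S,sh(725,140),(-62,100,0))]
co=[(T,tc(183,154),(40,75,5)),(T,tc(587,175),(40,-75,5)),(T,tc(133,104),(57,95,5)),(T,tc(643,131),(57,-95,5)),(T,tc(632,440),(-57,-95,5)),(T,tc(113,415),(-57,95,5)),(T,tc(258,283),(-6,42,44)),
(S,sc(543,336),(40,75,4)),(S,sc(585,154),(40,-75,4)),(S,sc(565,130),(57,-95,5)),(S,sc(740,159),(-57,-95,5)),(S,sc(507,358),(57,95,5)),(T,tc(526,308),(-10,-55,4)),(S,sc(659,190),(-10,-55,3)),(S,sc(641,268),(-6,42,39))]
def run(obs,fn,p0):
    g=lambda p:np.concatenate([(proj(d,fn(p)[0]@(np.array(m)/1e3)+fn(p)[1])[0]-uv) for d,uv,m in obs])
    r=least_squares(g,p0,loss='soft_l1',x_scale=[.01]*4)
    print(r.x.round(4),np.degrees(r.x[3]).round(2)); print(g(r.x).reshape(-1,2).round(1).tolist()); return r.x
if __name__=="__main__":
    ph=run(ho,seat,[.65,0,.085,0]); pc=run(co,cov,[.42,-.05,0,0])
    R,t=cov(pc);print("handle",R@[-.006,.042,.035]+t)
    R,t=seat(ph)
    for n,m in dict(seat=(0,0,0),pn=(40,75,0),pf=(40,-75,0),wing=(-10,-55,27),handle=(-6,42,35)).items(): print(n,(R@(np.array(m)/1e3)+t).round(4))
    print("pin tips", tri((T,tf(228,153)),(S,sh(138,135))),tri((T,tn(283,395)),(S,sh(626,177))))
    print("handle end top tri",tri((T,tc(262,222)),(S,sc(601,254))),tri((T,tc(254,345)),(S,sc(680,268))))
E
python3 fit.py
```

```text
[ 0.6355 -0.0207  0.0845  0.1021] 5.85
[[-0.3, 0.5], [0.1, 0.5], [0.3, -0.1], [-0.3, -0.1], [0.3, 1.6], [0.2, 0.5], [-0.5, 0.5], [-0.7, -0.2], [-0.4, 0.5], [-0.7, -0.6], [0.3, -0.6]]
[ 0.4296 -0.0283  0.     -0.0275] -1.57
[[0.2, 0.7], [0.1, 0.5], [0.1, 1.0], [0.1, 0.6], [-0.3, 0.9], [0.2, 0.8], [-0.6, 1.3], [-0.6, -0.1], [-0.9, 0.3], [-1.2, -0.4], [-0.4, 0.2], [-0.9, -0.5], [0.2, 0.5], [-0.6, 0.6], [-1.0, -0.7]]
handle [0.42476198 0.01384347 0.03503926]
seat [ 0.6355 -0.0207  0.0845]
pn [0.5572 0.0077 0.1014]
pf [0.7064 0.023  0.1014]
wing [ 0.6923 -0.0355  0.1048]
handle [ 0.5958 -0.0451  0.1137]
pin tips (array([0.70784695, 0.01546218, 0.11286734]), [0.9228728980890043, 0.9228728980891536]) (array([5.58928525e-01, 3.05602996e-04, 1.12942539e-01]), [1.5958703924791435, 1.5958703924792423])
handle end top tri (array([0.44723871, 0.01213769, 0.04148253]), [1.7074938742871608, 1.7074938742871986]) (array([0.40391683, 0.01360584, 0.04265427]), [1.7269054461665792, 1.7269054461665323])
```

Run:
```python
from h import *
T=load("top1");S=load("side1")
# side leg pixels -> y,z given x=~0.45 ; top leg (445,262)
for uvS in [(360,185),(370,100),(376,50)]:
    best=None
    for u in range(370,480,1):
        X,e=tri((T,(u,263)),(S,uvS))
        if best is None or e[0]<best[1]: best=(X.round(3),e[0],u)
    print(uvS,best)
# far leg
for uvS in [(203,50),(208,140)]:
    o,v=ray(S,uvS); print([ (o+v*k).round(2) for k in (1.0,1.2,1.4,1.6)])
print(tri((T,(476,150)),(S,(290,32))))
for u in (385,420,450): print(u,[onz(T,(u,263),z).round(3) for z in(0,.1,.2,.3)])
crop(T,360,0,200,290,2,"rt"); crop(S,180,10,240,210,3,"rs")
from bench import ctrl
s=ctrl.get_state(); W=ctrl.get_image("wrist"); o=-np.array(W["R"]).T@W["t"]
Rt=Ro.from_rotvec(s["tool_rot"]).as_matrix(); print("cam in tool",Rt.T@(o-s["position"])); print(Rt.round(3))
```

```text
(360, 185) (array([ 0.438, -0.644, -0.204]), 1.6184910038906102, 479)
(370, 100) (array([ 0.443, -0.45 ,  0.185]), 1.2445505444550324, 479)
(376, 50) (array([ 0.445, -0.379,  0.328]), 1.2105963215793196, 479)
[array([ 0.82, -0.33,  0.32]), array([ 0.89, -0.5 ,  0.26]), array([ 0.97, -0.68,  0.2 ]), array([ 1.04, -0.85,  0.14])]
[array([ 0.8 , -0.25,  0.14]), array([ 0.87, -0.41,  0.04]), array([ 0.94, -0.57, -0.06]), array([ 1.01, -0.73, -0.15])]
(array([ 0.61953086, -0.36740019,  0.35544959]), [9.01470235736381, 9.014702357363957])
385 [array([ 0.44 , -0.324,  0.   ]), array([ 0.442, -0.298,  0.1  ]), array([ 0.443, -0.271,  0.2  ]), array([ 0.445, -0.245,  0.3  ])]
420 [array([ 0.441, -0.404,  0.   ]), array([ 0.443, -0.369,  0.1  ]), array([ 0.444, -0.334,  0.2  ]), array([ 0.445, -0.299,  0.3  ])]
450 [array([ 0.442, -0.474,  0.   ]), array([ 0.443, -0.431,  0.1  ]), array([ 0.444, -0.389,  0.2  ]), array([ 0.446, -0.347,  0.3  ])]
cam in tool [-0.00048012 -0.06691175 -0.1475533 ]
[[ 0.392 -0.92  -0.   ]
 [-0.92  -0.392  0.001]
 [-0.001  0.    -1.   ]]
```

View pics/rt.png

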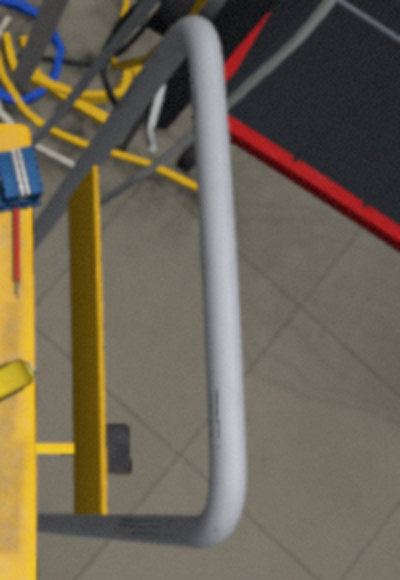

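View pics/rs.png

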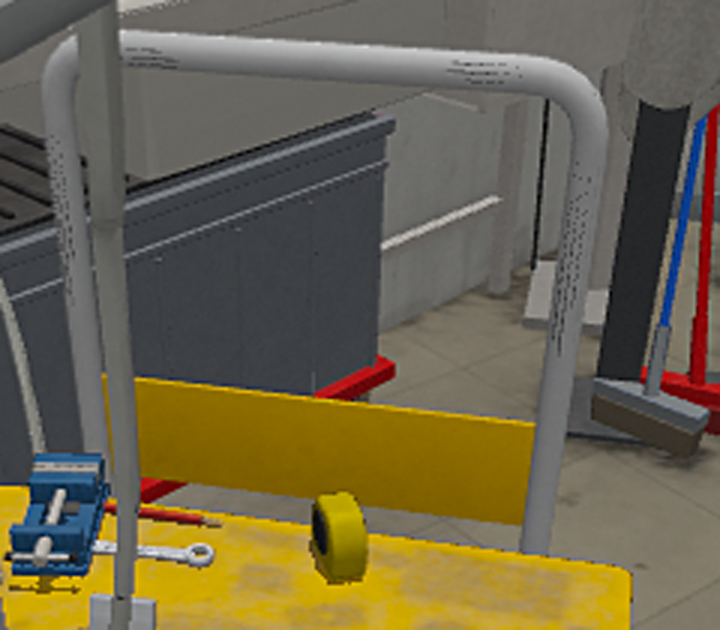

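Run:
```python
from h import *
T=load("top1");S=load("side1")
for uv in [(217,60),(219,130),(220,215),(205,275),(190,290),(300,320)]:
    o,v=ray(S,uv); P=[o+v*k for k in np.arange(.2,1.05,.1)]
    print(uv,[(p.round(2).tolist(),proj(T,p)[0].round().tolist()) for p in P])
crop(T,0,0,300,300,2.2,"tl")
```

```text
(217, 60) [([0.51, 0.37, 0.55], [-152.0, 190.0]), ([0.54, 0.28, 0.52], [-57.0, 163.0]), ([0.58, 0.2, 0.49], [37.0, 140.0]), ([0.61, 0.11, 0.46], [124.0, 119.0]), ([0.65, 0.02, 0.42], [202.0, 102.0]), ([0.68, -0.07, 0.39], [272.0, 87.0]), ([0.72, -0.16, 0.36], [332.0, 75.0]), ([0.75, -0.24, 0.33], [386.0, 64.0]), ([0.79, -0.33, 0.3], [432.0, 55.0])]
(219, 130) [([0.5, 0.38, 0.52], [-138.0, 196.0]), ([0.54, 0.3, 0.48], [-45.0, 174.0]), ([0.57, 0.22, 0.43], [43.0, 156.0]), ([0.61, 0.14, 0.39], [120.0, 140.0]), ([0.64, 0.06, 0.34], [188.0, 127.0]), ([0.67, -0.03, 0.29], [246.0, 117.0]), ([0.71, -0.11, 0.25], [296.0, 108.0]), ([0.74, -0.19, 0.2], [339.0, 100.0]), ([0.77, -0.27, 0.16], [377.0, 94.0])]
(220, 215) [([0.5, 0.41, 0.49], [-129.0, 203.0]), ([0.53, 0.33, 0.43], [-40.0, 187.0]), ([0.56, 0.26, 0.37], [39.0, 173.0]), ([0.59, 0.19, 0.3], [106.0, 162.0]), ([0.62, 0.12, 0.24], [162.0, 153.0]), ([0.66, 0.05, 0.18], [210.0, 145.0]), ([0.69, -0.02, 0.12], [250.0, 139.0]), ([0.72, -0.09, 0.05], [285.0, 134.0]), ([0.75, -0.16, -0.01], [315.0, 129.0])]
(205, 275) [([0.5, 0.43, 0.47], [-129.0
[... 319 characters left out ...]
90) [([0.51, 0.43, 0.47], [-130.0, 200.0]), ([0.54, 0.38, 0.39], [-48.0, 183.0]), ([0.57, 0.32, 0.32], [22.0, 170.0]), ([0.61, 0.26, 0.25], [80.0, 159.0]), ([0.64, 0.2, 0.17], [129.0, 151.0]), ([0.68, 0.15, 0.1], [169.0, 144.0]), ([0.71, 0.09, 0.02], [204.0, 138.0]), ([0.75, 0.03, -0.05], [233.0, 133.0]), ([0.78, -0.02, -0.13], [258.0, 129.0])]
(300, 320) [([0.45, 0.43, 0.46], [-125.0, 241.0]), ([0.46, 0.37, 0.38], [-41.0, 239.0]), ([0.47, 0.31, 0.3], [29.0, 236.0]), ([0.48, 0.25, 0.22], [87.0, 234.0]), ([0.49, 0.19, 0.14], [136.0, 233.0]), ([0.5, 0.13, 0.06], [176.0, 231.0]), ([0.51, 0.08, -0.02], [210.0, 230.0]), ([0.52, 0.02, -0.1], [238.0, 228.0]), ([0.53, -0.04, -0.18], [263.0, 227.0])]
```

View pics/tl.png

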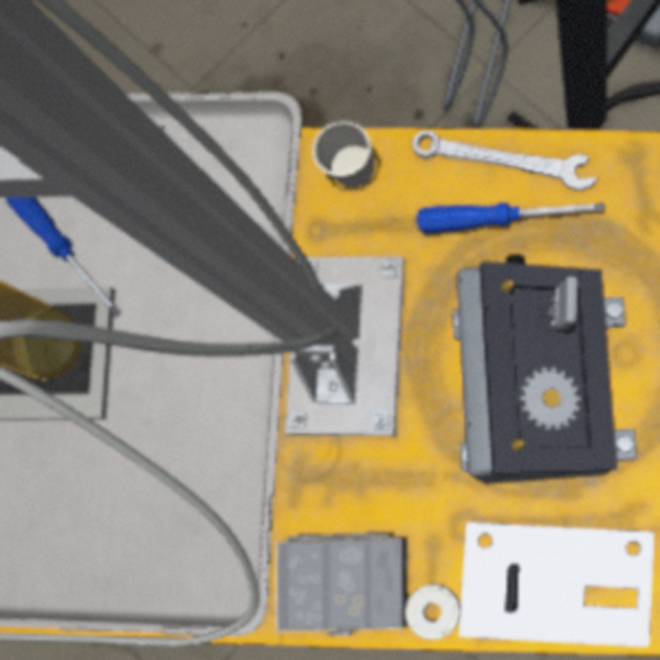

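```bash
cat >> h.py <<'E'
def mv(s,X,ang):
    "tool numbers for TCP target X and world angle (deg) of tool x"
    R=Ro.from_rotvec(s["tool_rot"]).as_matrix(); d=R.T@(np.array(X)-s["position"])/.3
    cur=np.degrees(np.arctan2(R[1,0],R[0,0])); sp=-((ang-cur+180)%360-180)/180
    return d.round(4).tolist(),round(sp,4)
E
python3 - <<'E'
from h import *
from bench import ctrl
s=ctrl.get_state()
for X,a in [((.28,-.55,.45),-67),((.33,-.33,.45),-80),((.435,.012,.40),-91.57),((.435,.012,.22),-91.57)]: print(X,mv(s,X,a))
E
```

```text
(0.28, -0.55, 0.45) ([-0.1141, -0.14, -0.7127], np.float64(0.0004))
(0.33, -0.33, 0.45) ([-0.7234, -0.5808, -0.7123], np.float64(0.0727))
(0.435, 0.012, 0.4) ([-1.6348, -1.3497, -0.5451], np.float64(0.1369))
(0.435, 0.012, 0.22) ([-1.6344, -1.3497, 0.0549], np.float64(0.1369))
```

Request:
drive_tool(rows=[[[-0.06, -0.07, -0.2, 0, 0], [-0.1, -0.14, -0.4, 0, 0], [-0.11, -0.14, -0.6, 0, 0], [-0.12, -0.14, -0.71, 0, 0], [-0.3, -0.27, -0.71, 0.02, 0], [-0.45, -0.38, -0.71, 0.04, 0], [-0.6, -0.5, -0.71, 0.06, 0], [-0.72, -0.58, -0.71, 0.07, 0], [-0.72, -0.58, -0.71, 0.07, 0]]])

```text
time: 1.42
position: [0.3317, -0.3276, 0.4509]
tool_rot: [2.421, -2.002, 0.004]
ft_force: [-0.2, -0.7, 0.1]
grip_width: 1.004
```

Run:
```python
from h import *
from bench import ctrl
s=ctrl.get_state(); print(s["position"],s["joint_positions"],s["ft_force"],s["time"])
for X,a in [((.435,.012,.40),-91.57),((.435,.012,.22),-91.57)]: print(X,mv(s,X,a))
```

```text
[ 0.33170252 -0.32756869  0.45087308] [ 0.96132558 -0.08073552 -0.2183643   1.4740682  -0.01754252  1.74383689
 -0.64104687] [-0.23453128 -0.73257027  0.13054045] 1.425
(0.435, 0.012, 0.4) ([-1.0473, -0.5508, 0.1681], np.float64(0.0689))
(0.435, 0.012, 0.22) ([-1.0486, -0.55, 0.7681], np.float64(0.0689))
```

Request:
drive_tool(rows=[[[-0.2, -0.1, 0, 0.02, 0], [-0.4, -0.21, 0, 0.04, 0], [-0.6, -0.31, 0.05, 0.06, 0], [-0.8, -0.42, 0.15, 0.07, 0], [-0.95, -0.5, 0.3, 0.07, 0], [-1.0, -0.53, 0.5, 0.07, 0], [-1.0, -0.53, 0.7, 0.07, 0], [-1.0, -0.53, 0.8, 0.07, 0], [-1.0, -0.53, 0.8, 0.07, 0]]])

```text
time: 2.55
position: [0.4293, -0.0076, 0.2064]
tool_rot: [2.177, -2.259, -0.01]
ft_force: [0.1, -0.2, 0.7]
grip_width: 0.997
```

Run:
```python
from h import *
from bench import ctrl
s=ctrl.get_state(); print(s["position"],s["joint_positions"],s["ft_force"],s["time"])
print(mv(s,(.425,.0138,.030),-91.57))
d=ctrl.get_image("wrist"); save(d,"w2")
```

```text
[ 0.42927224 -0.00761073  0.20641452] [ 0.72804546 -0.13306999 -0.70428449  1.97637199 -0.09145991  1.27579546
 -1.55239257] [ 0.0999037  -0.24860758  0.74910965] 2.55
([-0.07, 0.0123, 0.5883], np.float64(-0.0031))
```

View pics/w2.png

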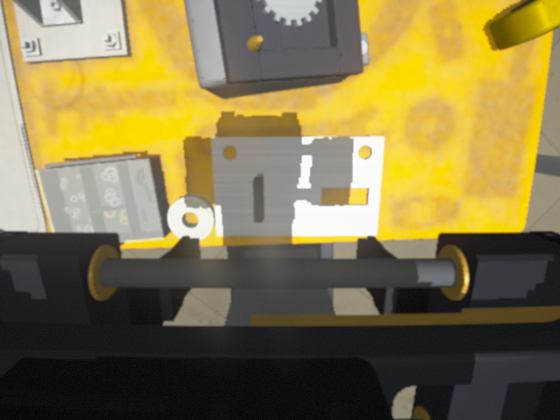

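Run:
```python
from h import *
from fit import cov,tc,sc,T,S
d=load("w2")
pc=[.4296,-.0283,0,-.0275];R,t=cov(pc)
for m in [(40,75,5),(40,-75,5),(-6+23,42,44),(-6-23,42,44),(57,95,5),(57,-95,5)]: print(m,proj(d,R@(np.array(m)/1e3)+t)[0].round(1))
crop(d,190,120,210,130,3.7,"w2c")
```

```text
(40, 75, 5) [229.1 153. ]
(40, -75, 5) [364.8 151.9]
(17, 42, 44) [257.2 179. ]
(-29, 42, 44) [258.3 223. ]
(57, 95, 5) [210.2 137.6]
(57, -95, 5) [383.8 136.1]
```

View pics/w2c.png

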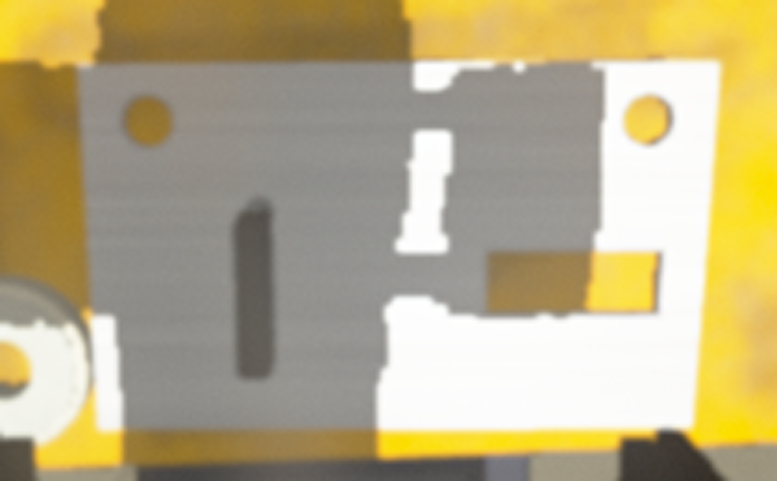

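Run:
```python
from h import *
from bench import ctrl
s=ctrl.get_state()
print(mv(s,(.4368,.0140,.030),-91.57))
```

```text
([-0.073, -0.0163, 0.5977], np.float64(-0.0032))
```

Request:
drive_tool(rows=[[[-0.05, -0.01, 0.1, -0.003, 138], [-0.073, -0.016, 0.25, -0.003, 138], [-0.073, -0.016, 0.4, -0.003, 138], [-0.073, -0.016, 0.45, -0.003, 138], [-0.073, -0.016, 0.45, -0.003, 138]]], grip_force=30)

```text
time: 3.22
position: [0.4389, 0.014, 0.0758]
tool_rot: [-2.189, 2.252, -0.001]
ft_force: [0.9, 0.7, 0.2]
grip_width: 0.524
```

Run:
```python
from h import *
from bench import ctrl
s=ctrl.get_state(); print(s["position"],s["tool_rot"],s["ft_force"],s["grip_width"],s["joint_positions"])
print(mv(s,(.4368,.0140,.030),-91.57))
for n in ("wrist","top"):
    d=ctrl.get_image(n); save(d,n[0]+"3")
crop(load("t3"),180,200,150,112,5.3,"t3c")
```

```text
[0.43885126 0.01401157 0.07577556] [-2.18873611e+00  2.25231014e+00 -9.29631187e-04] [0.85262006 0.65351791 0.1916491 ] 0.5239189995445591 [ 0.68131754  0.06739559 -0.78408204  2.11333315  0.05711885  0.98012545
 -1.73283322]
([0.0003, 0.007, 0.1526], np.float64(-0.0004))
```

View pics/w3.png

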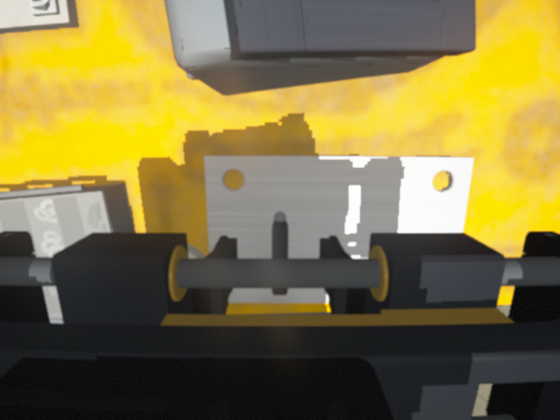

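View pics/t3c.png

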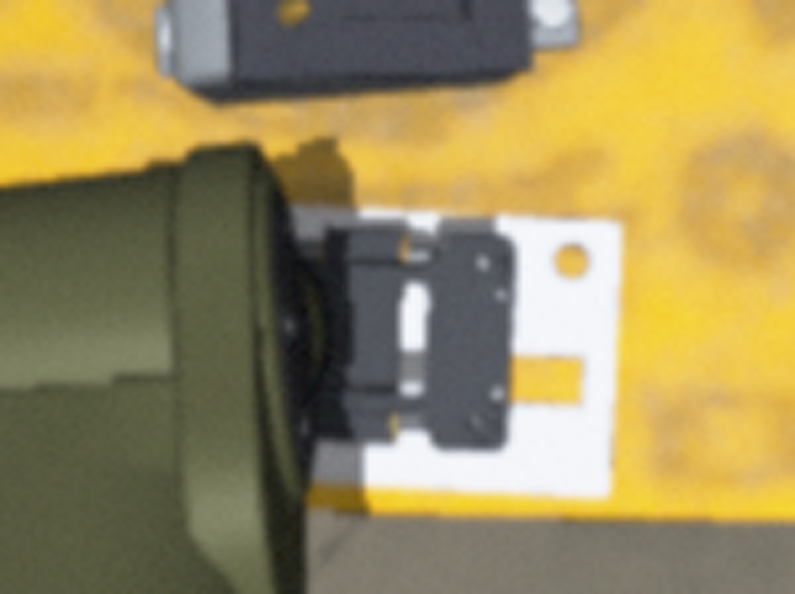

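Request:
drive_tool(rows=[[[0, 0.007, 0.08, 0, 138], [0, 0.007, 0.15, 0, 138], [0, 0.007, 0.153, 0, 138], [0, 0.007, 0.153, 0, 255], [0, 0.007, 0.153, 0, 255], [0, 0.007, 0.153, 0, 255], [0, 0.007, 0.153, 0, 255], [0, 0.007, 0.153, 0, 255]]], grip_force=30)

```text
time: 4.32
position: [0.4358, 0.0142, 0.0291]
tool_rot: [2.19, -2.252, 0.001]
ft_force: [-1.7, -2.6, 6.4]
grip_width: 0.109
```

Run:
```python
from h import *
from fit import seat
from bench import ctrl
s=ctrl.get_state(); print(s["position"])
R,t=seat([.6355,-.0207,.0845,.1021])
c=R@[.062,.1,0]+t; print(c)
print(mv(s,(s["position"][0],s["position"][1],.20),-91.57))
print(mv(s,(c[0]-.042,c[1]-.004,.20),-90))
```

```text
[0.43580141 0.01418051 0.02906941]
[0.53029362 0.02500619 0.11070233]
([0.0005, -0.0003, -0.5698], np.float64(-0.0001))
([-0.0271, -0.1746, -0.5697], np.float64(-0.0088))
```

Request:
drive_tool(rows=[[[0, 0, -0.1, 0, 255], [0, 0, -0.25, 0, 255], [0, 0, -0.4, 0, 255], [0, 0, -0.57, 0, 255], [-0.027, -0.09, -0.57, -0.009, 255], [-0.027, -0.175, -0.57, -0.009, 255], [-0.027, -0.175, -0.57, -0.009, 255]]])

```text
time: 5.2
position: [0.4888, 0.0216, 0.199]
tool_rot: [-2.222, 2.22, 0.003]
ft_force: [-0.7, -0.3, -2.4]
grip_width: 0.108
```

Run:
```python
from h import *
from bench import ctrl
s=ctrl.get_state(); print(s["position"],s["ft_force"],s["torque"],s["grip_width"],s["joint_positions"])
for n in ("wrist","side"):
    d=ctrl.get_image(n); save(d,n[0]+"4")
```

```text
[0.48878116 0.02160546 0.19900776] [-0.68627199 -0.28421507 -2.3917988 ] [ 0.09032577  0.03510003 -0.01141518] 0.10841572883462884 [ 0.7120466   0.0418479  -0.81823948  1.86535105  0.02980941  1.24834921
 -1.6849355 ]
```

View pics/w4.png

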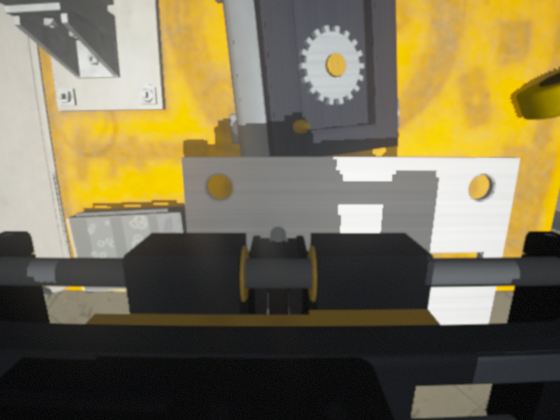

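View pics/s4.png

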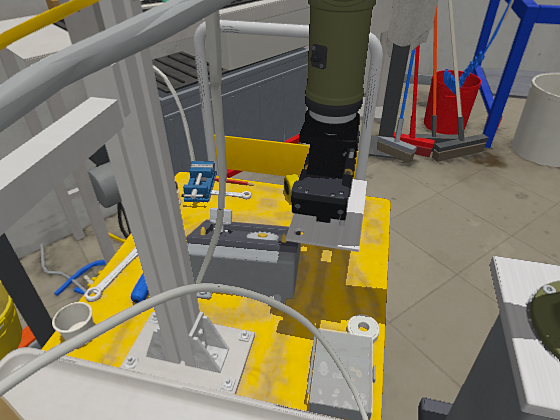

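Request:
drive_tool(rows=[[[0, 0, 0.08, 0, 255], [0, 0, 0.15, 0, 255], [0, 0, 0.18, 0, 255], [0, 0, 0.2, 0, 255], [0, 0, 0.21, 0, 255], [0, 0, 0.22, 0, 255]]])

```text
time: 6.05
position: [0.4886, 0.0212, 0.1348]
tool_rot: [-2.222, 2.221, -0.002]
ft_force: [-4.4, -0.2, 5.6]
grip_width: 0.113
```

Run:
```python
from h import *
from bench import ctrl
s=ctrl.get_state(); print(s["position"],s["ft_force"],s["torque"],s["grip_width"])
for n in ("wrist","side"):
    d=ctrl.get_image(n); save(d,n[0]+"5")
crop(load("s5"),180,150,230,170,3.4,"s5c")
```

```text
[0.48858547 0.02121985 0.13477707] [-4.35587858 -0.15197519  5.62155815] [ 0.11281173  0.67891712 -0.04037561] 0.11332885651938368
```

View pics/w5.png

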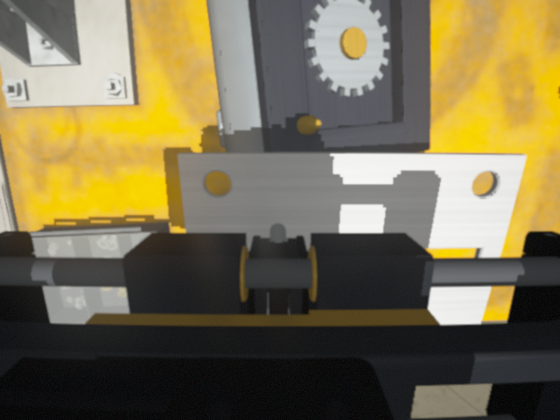

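View pics/s5c.png

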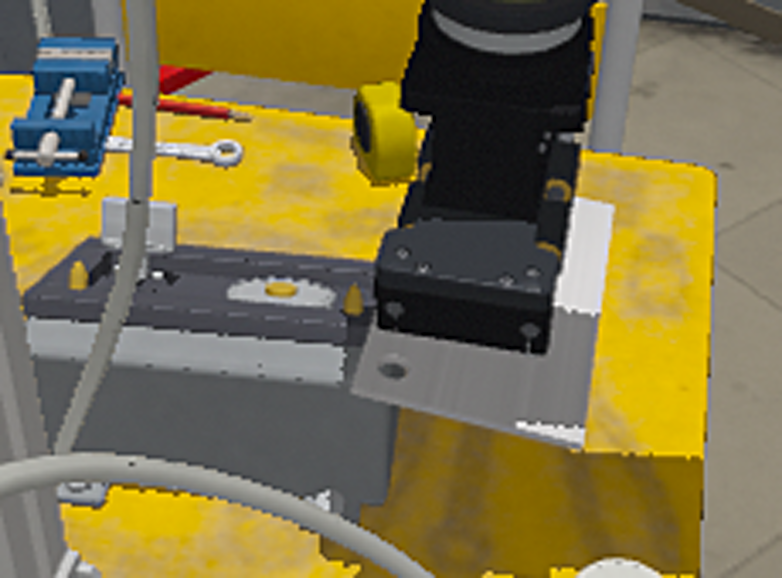

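Request:
drive_tool(rows=[[[0, 0, 0.01, 0, 255], [0, 0, 0.02, 0, 255], [0, 0, 0.028, 0, 255], [0, 0, 0.033, 0, 255], [0, 0, 0.033, 0, 255], [0, 0, -0.1, 0, 255], [0, 0, -0.22, 0, 255], [0, 0, -0.22, 0, 255]]])

```text
time: 7.15
position: [0.4905, 0.0214, 0.2023]
tool_rot: [-2.219, 2.218, -0.008]
ft_force: [-0.5, -0.9, -2.7]
grip_width: 0.112
```

Run:
```python
from h import *
from bench import ctrl
s=ctrl.get_state(); print(s["position"],s["ft_force"],s["torque"],s["grip_width"])
for n in ("wrist","side"):
    d=ctrl.get_image(n); save(d,n[0]+"6")
crop(load("s6"),250,130,150,112,5.3,"s6c")
crop(load("w6"),160,110,390,140,2,"w6c")
```

```text
[0.49047582 0.02144381 0.20233974] [-0.50189124 -0.91160145 -2.684631  ] [0.0806396  0.02873377 0.0403394 ] 0.11169689065925051
```

View pics/w6c.png

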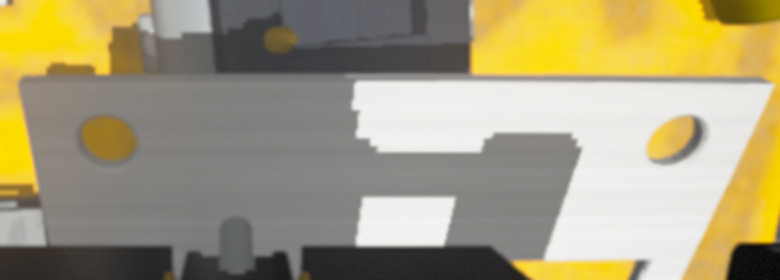

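View pics/s6c.png

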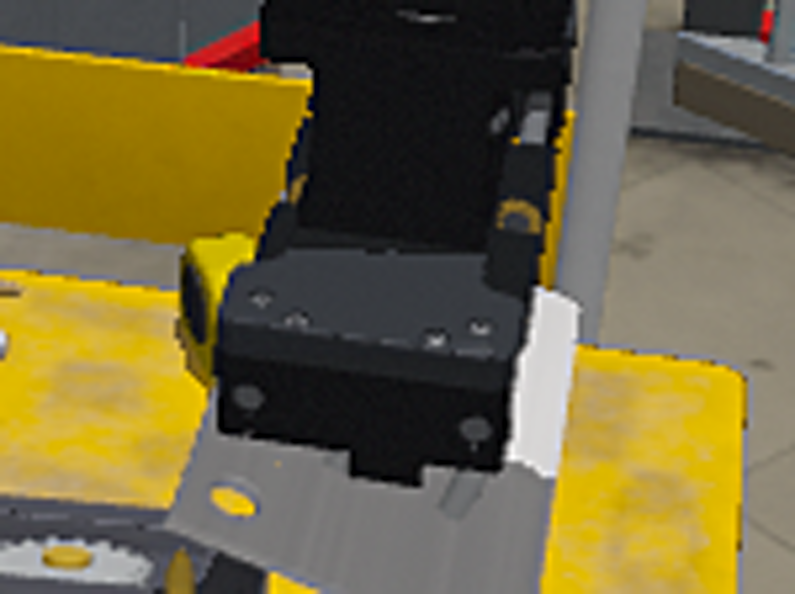

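```bash
cat > cfit.py <<'E'
from h import *
from scipy.optimize import least_squares
def cfit(obs,s,p0=(0,0,0,-25,0,0),pri=(2,2,2,60,3,3)):
    """cover pose in tool: p = grip point on cover dx,dz,dy(mm) off (6,42,35); angles deg: tilt about cover y, roll about x, yaw about z"""
    Rt=Ro.from_rotvec(s["tool_rot"]).as_matrix(); g=s["position"]-Rt[:,2]*.005
    B=np.column_stack([-Rt[:,1],Rt[:,0],-Rt[:,2]])  # placeholder axes
    def pose(p):
        B=np.column_stack([-Rt[:,1],-Rt[:,0],-Rt[:,2]])  # cover axes when untilted: x=-tool y, y=-tool x, z=-tool z
        R=B@Ro.from_euler('ZYX',[p[5],p[3],p[4]],degrees=True).as_matrix()
        return R,g-R@(np.array([6+p[0],42+p[2],35+p[1]])/1e3)
    p0=np.array(p0,float)
    def res(p):
        R,t=pose(p)
        return np.concatenate([proj(d,R@(np.array(m)/1e3)+t)[0]-uv for d,uv,m in obs]+[(p-p0)/np.array(pri)])
    r=least_squares(res,p0,loss='soft_l1'); print("dx dz dy tilt roll yaw",r.x.round(2)); print(res(r.x)[:-6].reshape(-1,2).round(1).tolist())
    return r.x,pose(r.x)
E
python3 - <<'E'
from cfit import *
from bench import ctrl
s=ctrl.get_state();W=load("w6");S=load("s6")
f=lambda x0,y0,sc,u,v:(x0+(u+.5)/sc-.5,y0+(v+.5)/sc-.5)
w=lambda u,v:f(160,110,2,u,v); sd=lambda u,v:f(250,130,5.3,u,v)
obs=[(W,w(107,137),(40,75,5)),(W,w(676,138),(40,-75,5)),(W,w(23,83),(57,95,5)),(W,w(768,86),(57,-95,5)),(S,sd(234,499),(40,75,5)),(S,sd(168,522),(57,95,5))]
p,(R,t)=cfit(obs,s); print(R.round(3),t)
print(np.degrees(np.arccos(R[2,2])))
E
```

```text
dx dz dy tilt roll yaw [ -0.96   0.71  -0.91 -20.49  -0.05   0.22]
[[1.6, 2.4], [-2.4, 1.5], [-0.3, -0.3], [0.8, -1.3], [-1.2, 0.2], [-1.4, -0.3]]
[[ 0.937 -0.004 -0.35 ]
 [ 0.004  1.    -0.   ]
 [ 0.35  -0.001  0.937]] [ 0.49596002 -0.02002636  0.1689834 ]
20.487605384077188
```

```bash
cat > tgt.py <<'E'
from h import *
from fit import seat
PH=[.6355,-.0207,.0845,.1021]
def target(p,h,anchor=(25,0),ang=None,PH=PH,off=(0,0)):
    "TCP pos and tool-x angle so the cover with in-tool pose p has anchor point at height h(mm) over seat anchor"
    Rs,ts=seat(PH); a=np.degrees(PH[3])+p[5] if ang is None else ang
    # tool: x dir angle a, z down ; cover y = -tool x -> seat y ok
    x=np.array([np.cos(np.radians(a)),np.sin(np.radians(a)),0]);z=np.array([0,0,-1.]);y=np.cross(z,x)
    B=np.column_stack([-y,-x,-z]); R=B@Ro.from_euler('ZYX',[p[5],p[3],p[4]],degrees=True).as_matrix()
    A=ts+Rs@(np.array([anchor[0]+off[0],anchor[1]+off[1],h])/1e3)
    t=A-R@np.array([anchor[0],anchor[1],0])/1e3
    g=t+R@(np.array([6+p[0],42+p[2],35+p[1]])/1e3)
    return g+z*.005,a,R,t
E
python3 - <<'E'
from tgt import *
from bench import ctrl
s=ctrl.get_state()
p=[-.96,.71,-.91,-20.5,0,.2]
for h in (90,60,45,0):
    X,a,R,t=target(p,h); print(h,X.round(4),a,mv(s,X,a))
Rs,_=seat(PH);print((Rs.T@R).round(3))
E
```

```text
90 [ 0.5996 -0.0715  0.1981] 6.049899088285705 ([0.3087, -0.3718, 0.0037], np.float64(-0.5334))
60 [ 0.5983 -0.0589  0.1709] 6.049899088285705 ([0.2666, -0.3676, 0.0943], np.float64(-0.5334))
45 [ 0.5977 -0.0526  0.1573] 6.049899088285705 ([0.2456, -0.3654, 0.1396], np.float64(-0.5334))
0 [ 0.5957 -0.0337  0.1165] 6.049899088285705 ([0.1825, -0.359, 0.2755], np.float64(-0.5334))
[[ 0.997 -0.006  0.078]
 [ 0.007  1.    -0.002]
 [-0.078  0.003  0.997]]
```

Request:
drive_tool(rows=[[[0, 0, -0.15, 0, 255], [0.1, -0.05, -0.25, -0.04, 255], [0.2, -0.1, -0.28, -0.09, 255], [0.3, -0.15, -0.28, -0.14, 255], [0.31, -0.2, -0.28, -0.19, 255], [0.31, -0.25, -0.28, -0.24, 255], [0.31, -0.3, -0.28, -0.29, 255], [0.31, -0.34, -0.28, -0.34, 255], [0.31, -0.37, -0.28, -0.39, 255], [0.31, -0.37, -0.28, -0.44, 255], [0.31, -0.37, -0.28, -0.49, 255], [0.31, -0.37, -0.2, -0.53, 255], [0.31, -0.37, -0.1, -0.53, 255], [0.31, -0.37, -0.1, -0.53, 255]]])

```text
time: 9.0
position: [0.5967, -0.072, 0.2254]
tool_rot: [-3.136, -0.149, 0.012]
ft_force: [0.2, -0.4, -0.6]
grip_width: 0.112
```

```bash
sed -i 's/np.degrees(PH\[3\])+p\[5\]/np.degrees(PH[3])-p[5]/' tgt.py
python3 - <<'E'
from h import *
from bench import ctrl
s=ctrl.get_state(); print(s["position"],s["tool_rot"],s["ft_force"],s["grip_width"],s["joint_positions"])
for n in ("wrist","side","top"):
    d=ctrl.get_image(n); save(d,n[0]+"7")
E
```

```text
[ 0.59673842 -0.07200045  0.22539867] [-3.13635065 -0.14910642  0.01197064] [ 0.24806295 -0.4442161  -0.57792294] 0.11160112743892195 [ 0.80147629  0.35142069 -0.90221811  1.56309317  0.27734238  1.37063051
 -0.03351343]
```

View pics/w7.png

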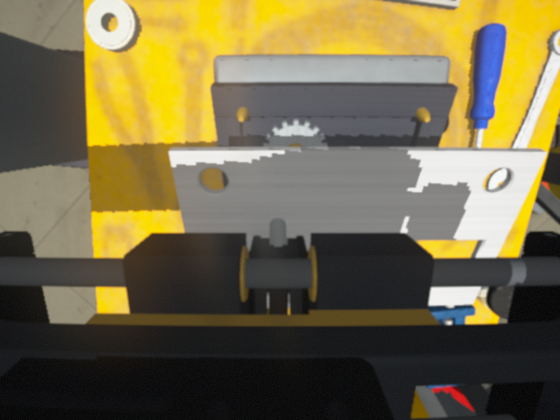

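View pics/s7.png

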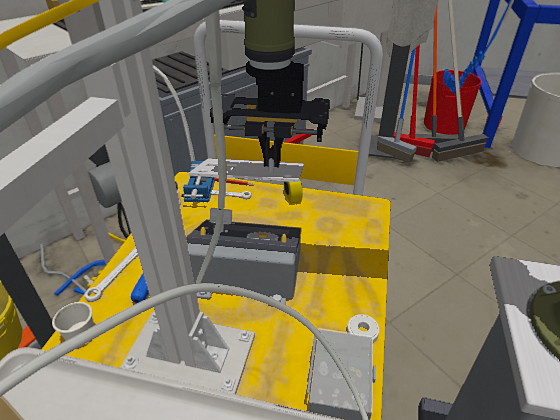

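View pics/t7.png

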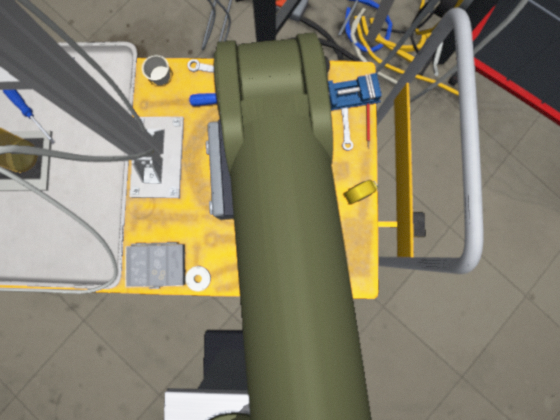

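Run:
```python
from h import *
d=load("w7"); crop(d,160,40,200,160,4,"w7a"); crop(d,360,40,200,200,3.9,"w7b")
crop(load("s7"),180,140,160,120,5,"s7c")
```

```text
(no output)
```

View pics/w7a.png

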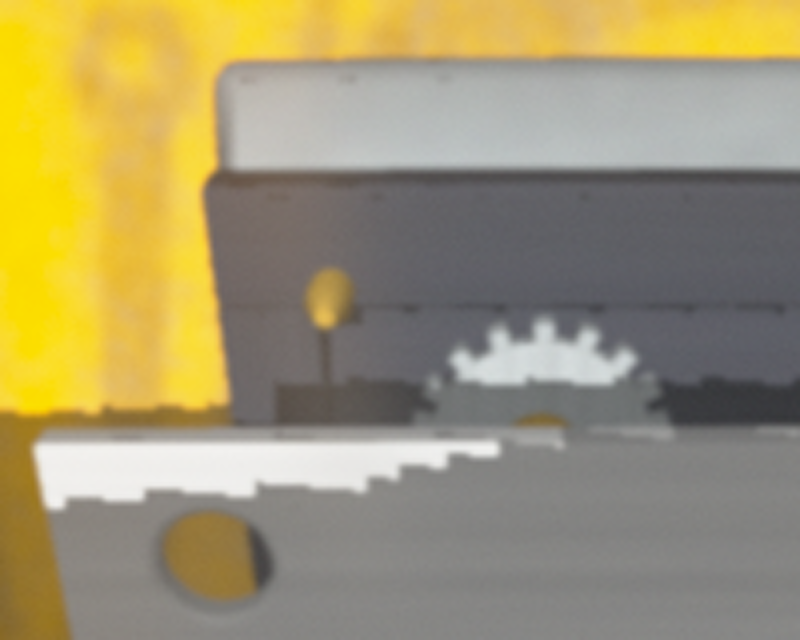

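View pics/w7b.png

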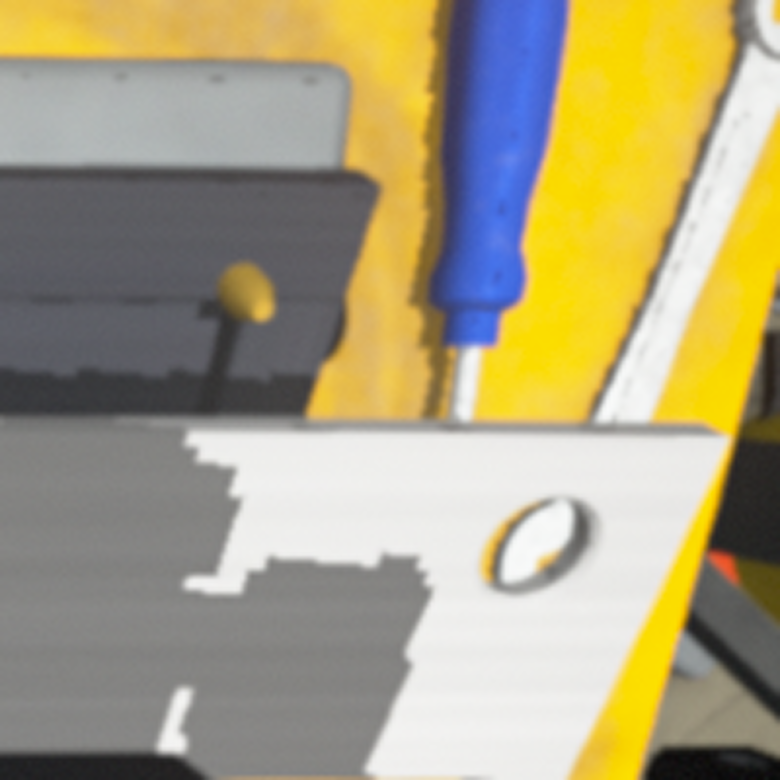

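View pics/s7c.png

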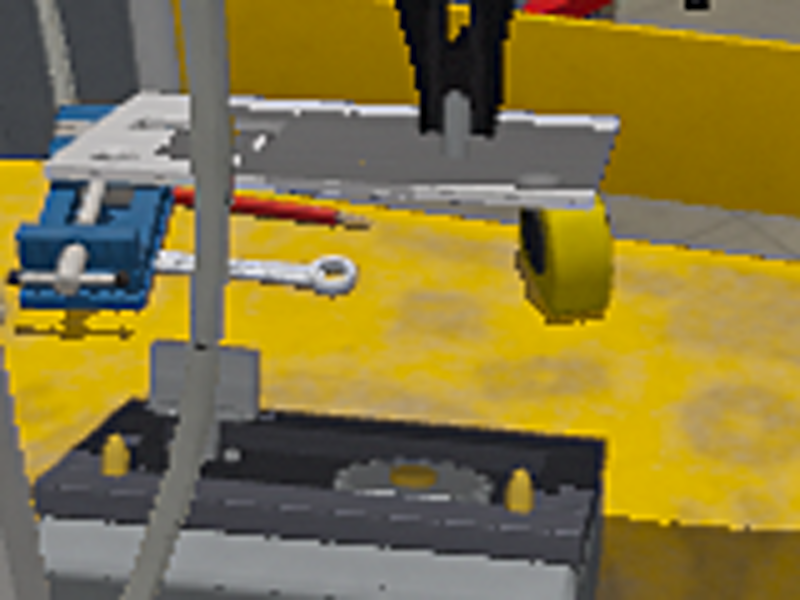

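```bash
cat > m7.py <<'E'
from cfit import *
from tgt import *
from fit import ho,run
W=load("w7");S=load("s7")
f=lambda x0,y0,sc,u,v:(x0+(u+.5)/sc-.5,y0+(v+.5)/sc-.5)
wa=lambda u,v:f(160,40,4,u,v); wb=lambda u,v:f(360,40,3.9,u,v); sd=lambda u,v:f(180,140,5,u,v)
hw=[(W,wa(329,297),(40,75,7)),(W,wb(247,291),(40,-75,7)),(W,wa(206,178),(62,100,0)),(W,wb(378,182),(62,-100,0))]
cw=[(W,wa(217,559),(40,75,5)),(W,wb(541,545),(40,-75,5)),(W,wa(34,441),(57,95,5)),(W,wb(728,433),(57,-95,5))]
cs=[(S,sd(618,120),(-57,95,5)),(S,sd(595,192),(57,95,5)),(S,sd(47,165),(57,-95,5)),(S,sd(140,95),(-57,-95,5)),(S,sd(545,180),(40,75,5)),(S,sd(115,157),(40,-75,5))]
E
python3 - <<'E'
from m7 import *
from bench import ctrl
s=ctrl.get_state()
print("house wrist only");run(hw,seat,PH)
print("all");PH2=run(ho+hw,seat,PH)
p,_=cfit(cw,s); p2,(R,t)=cfit(cw+cs,s)
for PHx in(PH,PH2):
  X,a,_,_=target(p2,60,PH=PHx); print(X,a,mv(s,X,a))
E
```

```text
house wrist only
[ 0.6362 -0.0202  0.0804  0.0938] 5.38
[[0.7, -0.2], [-0.5, 0.4], [-0.5, 0.1], [0.3, -0.3]]
all
[ 0.6358 -0.0207  0.0831  0.0959] 5.5
[[0.0, 0.4], [-0.0, 0.4], [0.6, -0.2], [-0.0, 0.1], [0.1, 1.7], [0.4, 0.6], [-0.6, 0.9], [-0.9, 0.2], [-0.8, 1.2], [-1.0, 0.2], [0.3, 0.1], [-0.3, 0.3], [0.2, 0.6], [-1.9, 0.4], [1.4, -0.6]]
dx dz dy tilt roll yaw [ -0.21   1.54  -1.4  -19.02   3.23  -1.09]
[[0.1, 1.3], [-0.0, 0.2], [-0.0, -0.7], [0.1, -0.3]]
dx dz dy tilt roll yaw [  0.07   2.2   -2.42 -18.39   2.06  -0.58]
[[-0.7, 1.4], [0.0, 0.6], [-0.2, -0.4], [0.6, -0.2], [0.5, -0.5], [-0.7, 1.3], [-1.0, 1.4], [0.1, 0.4], [-1.4, 0.4], [-0.3, 1.0]]
[ 0.60082443 -0.05726603  0.17509433] 6.429343548960612 ([0.0086, -0.047, 0.1832], np.float64(-0.0055))
[ 0.60091895 -0.0570127   0.17366732] 6.074900840055557 ([0.009, -0.0478, 0.1879], np.float64(-0.0035))
```

Run:
```python
from m7 import *
from bench import ctrl
s=ctrl.get_state(); PH2=[.6358,-.0207,.0835,.0980]
p=[-.1,1.5,-1.6,-19,2,-.3]
for h in (60,42,30,20,10,0):
  X,a,R,t=target(p,h,PH=PH2); Rs,ts=seat(PH2)
  print(h,X.round(4),mv(s,X,a),[ (Rs.T@(R@(np.array(m)/1e3)+t-ts)*1e3).round(1).tolist() for m in [(40,75,0),(40,-75,0),(-10,-55,0)]])
```

```text
60 [ 0.6001 -0.0575  0.173 ] ([0.0062, -0.0466, 0.19], np.float64(-0.0026)) [[40.2, 75.0, 61.0], [39.6, -75.0, 55.8], [-10.0, -55.0, 61.7]]
42 [ 0.5994 -0.0499  0.1567] ([0.0061, -0.0719, 0.2444], np.float64(-0.0026)) [[40.2, 75.0, 43.0], [39.6, -75.0, 37.8], [-10.0, -55.0, 43.7]]
30 [ 0.5989 -0.0448  0.1459] ([0.006, -0.0888, 0.2806], np.float64(-0.0026)) [[40.2, 75.0, 31.0], [39.6, -75.0, 25.8], [-10.0, -55.0, 31.7]]
20 [ 0.5985 -0.0406  0.1368] ([0.006, -0.1029, 0.3109], np.float64(-0.0026)) [[40.2, 75.0, 21.0], [39.6, -75.0, 15.8], [-10.0, -55.0, 21.7]]
10 [ 0.5981 -0.0364  0.1277] ([0.0059, -0.117, 0.3411], np.float64(-0.0026)) [[40.2, 75.0, 11.0], [39.6, -75.0, 5.8], [-10.0, -55.0, 11.7]]
0 [ 0.5976 -0.0322  0.1187] ([0.0059, -0.1311, 0.3713], np.float64(-0.0026)) [[40.2, 75.0, 1.0], [39.6, -75.0, -4.2], [-10.0, -55.0, 1.7]]
```

Request:
drive_tool(rows=[[[0.003, -0.02, 0.08, -0.003, 255], [0.006, -0.045, 0.17, -0.003, 255], [0.006, -0.065, 0.22, -0.003, 255], [0.006, -0.072, 0.244, -0.003, 255], [0.006, -0.072, 0.244, -0.003, 255]]])

```text
time: 9.78
position: [0.5992, -0.05, 0.1568]
tool_rot: [3.137, 0.164, 0.001]
ft_force: [0.1, -1.6, -1.4]
grip_width: 0.109
```

Run:
```python
from h import *
from bench import ctrl
s=ctrl.get_state(); print(s["position"],s["tool_rot"],s["ft_force"],s["grip_width"])
for n in ("wrist","side"):
    d=ctrl.get_image(n); save(d,n[0]+"8")
crop(load("s8"),180,170,160,120,5,"s8c")
d=load("w8"); crop(d,160,40,200,160,4,"w8a"); crop(d,360,40,200,160,3.9,"w8b")
```

```text
[ 0.5992498  -0.04996729  0.15683349] [3.13702048e+00 1.64226274e-01 6.78891474e-04] [ 0.05635774 -1.59940469 -1.40458204] 0.10904663852569414
```

View pics/w8.png

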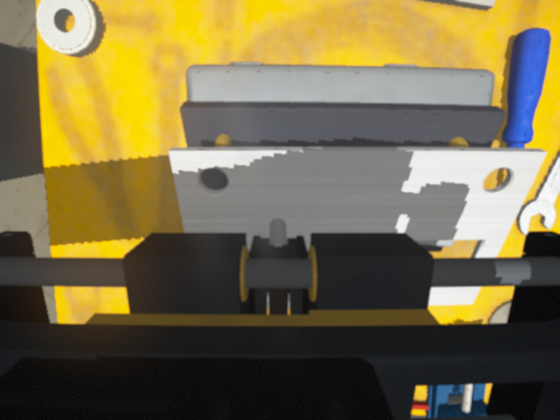

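View pics/s8c.png

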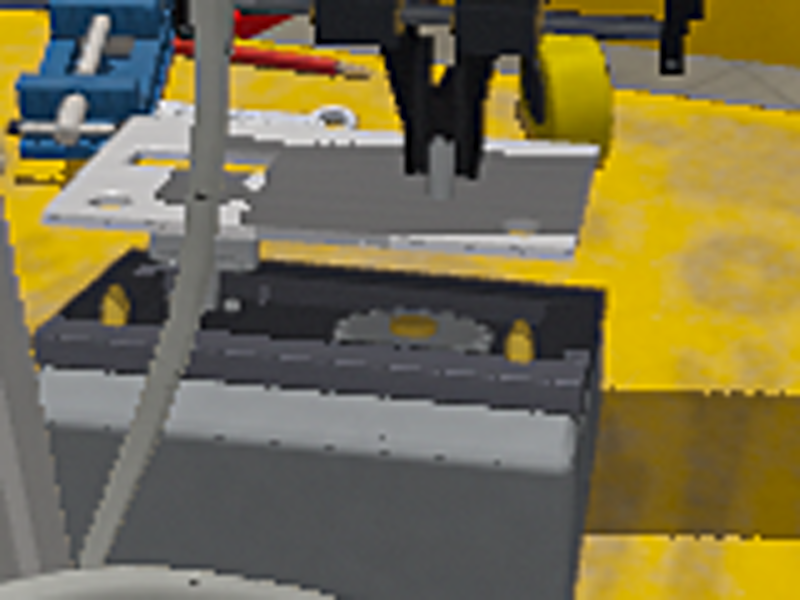

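View pics/w8a.png

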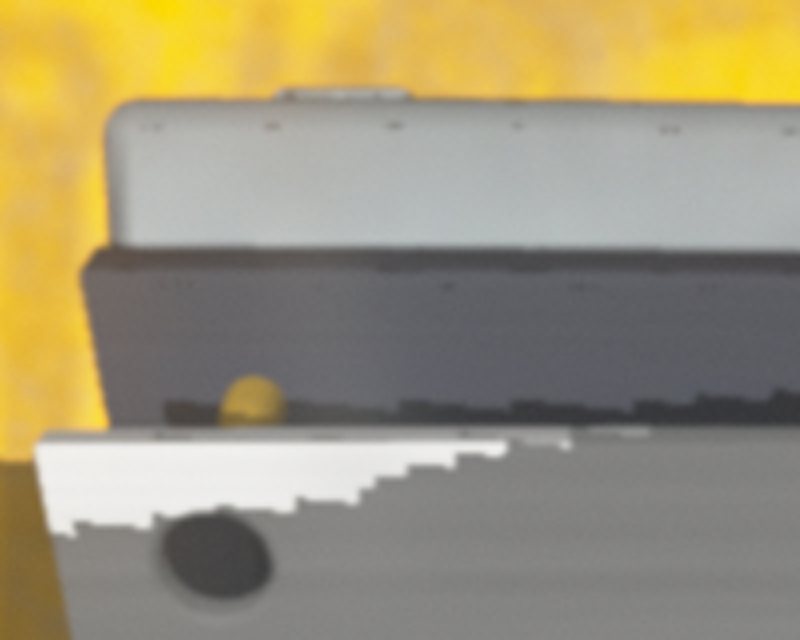

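View pics/w8b.png

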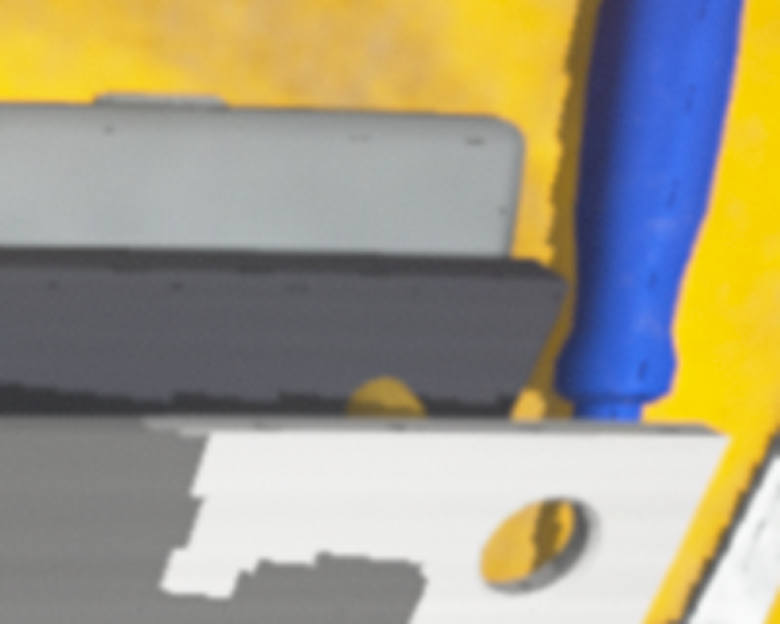

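Run:
```python
from m7 import *
from bench import ctrl
s=ctrl.get_state()
W8=load("w8");S8=load("s8"); s8=lambda u,v:f(180,170,5,u,v)
h8=[(W8,wa(83,266),(62,100,0)),(W8,wb(567,282),(62,-100,0))]
h8s=[(S8,s8(114,285),(40,-75,14)),(S8,s8(520,322),(40,75,14)),(S8,s8(605,292),(-62,100,0))]
PH3=run(ho+hw+h8+h8s,seat,PH)
run(hw+h8,seat,PH)
c8=[(W8,wa(217,558),(40,75,5)),(W8,wb(541,545),(40,-75,5)),(W8,wa(35,441),(57,95,5)),(W8,wb(728,432),(57,-95,5))]
c8s=[(S8,s8(600,150),(-57,95,5)),(S8,s8(577,240),(57,95,5)),(S8,s8(45,214),(57,-95,5)),(S8,s8(522,226),(40,75,5)),(S8,s8(110,198),(40,-75,5)),(S8,s8(135,113),(-57,-95,5))]
p,_=cfit(c8+c8s,s,p0=(0,0,0,-19,0,0))
R,t=_; 
for PHx in (PH,PH3):
  Rs,ts=seat(PHx)
  print([ (Rs.T@(R@(np.array(m)/1e3)+t-ts)*1e3).round(1).tolist() for m in [(40,75,0),(40,-75,0),(-10,-55,0),(57,0,0)]])
# direct triangulation cover/pins top from wrist & side
print("hole n",tri((W8,wa(217,558)),(S8,s8(522,226))),"hole f",tri((W8,wb(541,545)),(S8,s8(110,198))))
```

```text
[ 0.636  -0.0211  0.0824  0.0953] 5.46
[[0.3, 0.4], [0.2, 0.3], [0.9, -0.2], [0.2, 0.1], [0.2, 1.7], [0.6, 0.6], [-0.6, 1.0], [-0.8, 0.3], [-0.8, 1.4], [-1.1, 0.3], [0.2, 0.2], [0.0, 0.8], [0.0, 1.2], [-1.4, 1.0], [1.1, 0.2], [-1.4, -0.4], [0.8, -0.9], [-0.4, 1.0], [-0.5, 0.9], [0.0, 0.1]]
[ 0.6363 -0.0208  0.0809  0.0936] 5.37
[[0.7, 0.3], [-0.3, 1.1], [-0.6, 0.7], [0.6, 0.3], [-0.0, -1.0], [-0.2, -1.0]]
dx dz dy tilt roll yaw [ -1.21  -0.1   -0.78 -18.53   0.82  -0.12]
[[-0.9, 1.2], [-0.6, 0.6], [-0.2, -0.4], [0.5, -0.0], [-0.8, -0.5], [-1.4, 2.3], [-1.4, 0.1], [-0.7, 0.9], [-0.6, 0.8], [-1.0, 0.9]]
[[40.6, 72.9, 43.3], [40.4, -77.1, 41.4], [-9.2, -57.1, 47.3], [57.4, -2.1, 40.4]]
[[41.4, 73.5, 45.2], [42.2, -76.5, 42.9], [-7.6, -56.8, 48.9], [58.7, -1.4, 42.1]]
hole n (array([ 0.56103942, -0.01079593,  0.14766325]), [1.1853722025023685, 1.1853722025025424]) hole f (array([0.70876363, 0.00516593, 0.1463898 ]), [0.019701418892954393, 0.019701418892931102])
```

Request:
drive_tool(rows=[[[-0.004, 0.006, 0.003, 0, 255], [-0.004, -0.003, 0.023, 0, 255], [-0.004, -0.012, 0.043, 0, 255], [-0.004, -0.022, 0.063, 0, 255], [-0.004, -0.022, 0.063, 0, 255]]])

```text
time: 10.5
position: [0.5965, -0.043, 0.1367]
tool_rot: [-3.137, -0.165, 0.002]
ft_force: [-0.6, 0.2, -1.5]
grip_width: 0.11
```

Run:
```python
from h import *
from bench import ctrl
s=ctrl.get_state(); print(s["position"],s["tool_rot"],s["ft_force"],s["torque"],s["grip_width"])
for n in ("wrist","side"):
    d=ctrl.get_image(n); save(d,n[0]+"9")
crop(load("s9"),180,180,140,105,5.7,"s9c")
d=load("w9"); crop(d,160,90,200,150,4,"w9a"); crop(d,360,90,200,150,4,"w9b")
```

```text
[ 0.59653932 -0.04299285  0.13672998] [-3.13681263e+00 -1.65175768e-01  2.15607811e-03] [-0.58276985  0.21504434 -1.51645295] [-0.02669922 -0.04390518 -0.00200603] 0.11000784434210087
```

View pics/s9c.png

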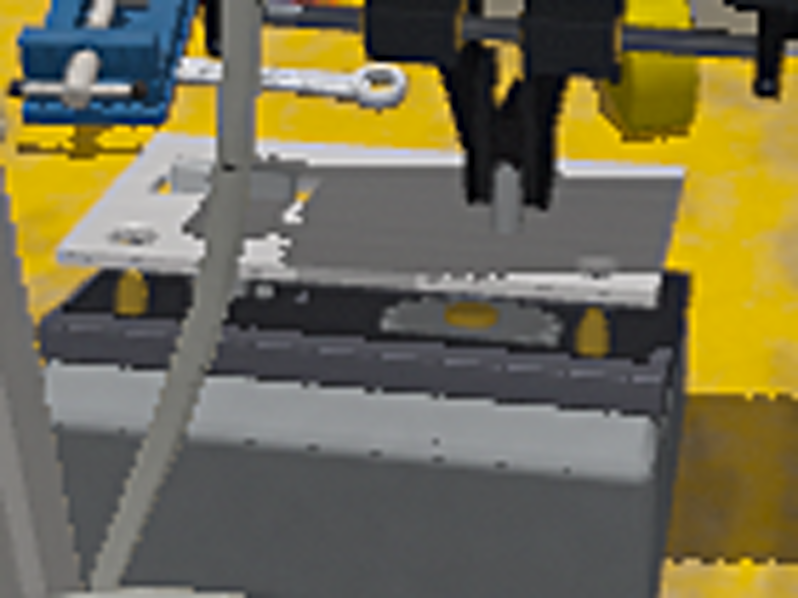

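View pics/w9a.png

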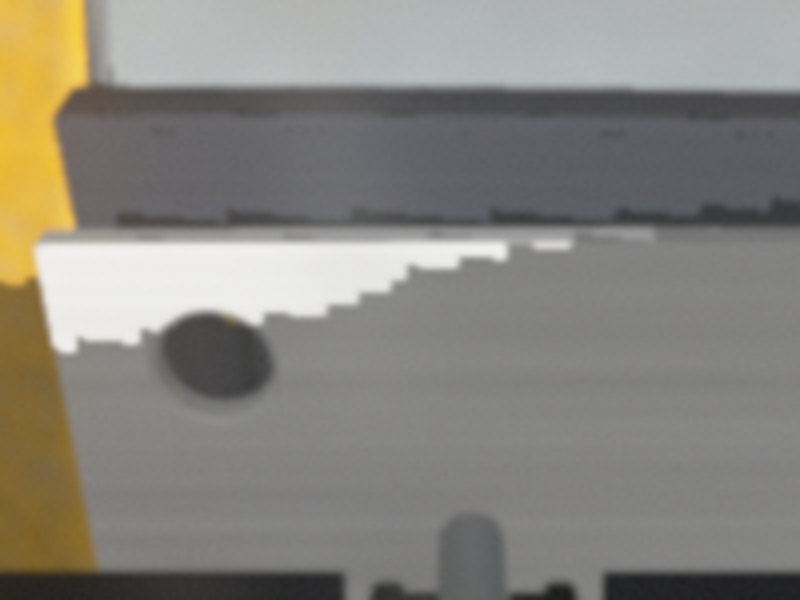

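View pics/w9b.png

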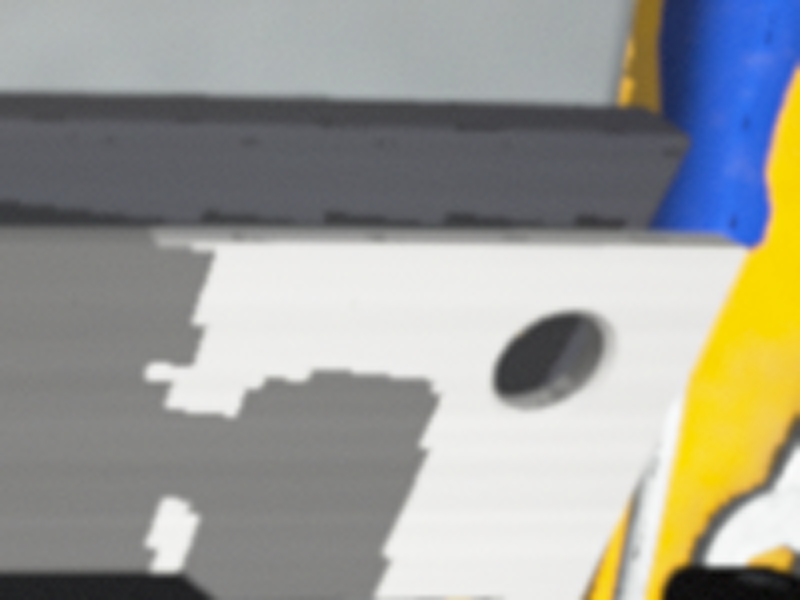

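```bash
cat > m9.py <<'E'
from m7 import *
W9=load("w9");S9=load("s9"); s9=lambda u,v:f(180,180,5.7,u,v); a9=lambda u,v:f(160,90,4,u,v); b9=lambda u,v:f(360,90,4,u,v)
h9=[(W9,a9(58,112),(62,100,0)),(W9,b9(690,138),(62,-100,0)),(S9,s9(593,308),(40,75,14)),(S9,s9(130,268),(40,-75,14)),(S9,s9(592,354),(40,75,0)),(S9,s9(131,313),(40,-75,0)),(S9,s9(690,272),(-62,100,0))]
c9=[(W9,a9(217,357),(40,75,5)),(W9,b9(553,360),(40,-75,5)),(W9,a9(35,241),(57,95,5)),(W9,b9(750,245),(57,-95,5))]
c9s=[(S9,s9(684,175),(-57,95,5)),(S9,s9(660,273),(57,95,5)),(S9,s9(59,253),(57,-95,5)),(S9,s9(600,266),(40,75,5)),(S9,s9(134,235),(40,-75,5)),(S9,s9(158,140),(-57,-95,5))]
E
python3 - <<'E'
from m9 import *
from bench import ctrl
s=ctrl.get_state()
P=run(h9,seat,PH)
P2=run(h9[:2]+hw,seat,PH)
PHs=[P,P2]
for o in (c9+c9s,c9):
  p,(R,t)=cfit(o,s,p0=(-.5,.5,-1,-19,0.8,0),pri=(1.5,1.5,1.5,60,2,2))
  for PHx in PHs:
    Rs,ts=seat(PHx)
    print([ (Rs.T@(R@(np.array(m)/1e3)+t-ts)*1e3).round(1).tolist() for m in [(40,75,0),(40,-75,0),(-10,-55,0),(57,0,0)]])
    print("pin tip near px in w9a",((proj(W9,Rs@[.04,.075,.014]+ts)[0]+.5-[160,90])*4-.5).round(),"far w9b",((proj(W9,Rs@[.04,-.075,.014]+ts)[0]+.5-[360,90])*4-.5).round())
E
```

```text
[ 0.6362 -0.0218  0.0825  0.0945] 5.41
[[-1.3, 0.3], [0.3, 0.3], [-0.6, 1.0], [-0.4, 0.6], [-0.9, 0.3], [-0.6, 0.0], [-0.0, 0.6]]
[ 0.6364 -0.0209  0.0815  0.0937] 5.37
[[-0.2, -1.4], [-0.4, -1.1], [0.7, 0.5], [0.1, 1.3], [-0.5, 0.8], [1.1, 0.4]]
dx dz dy tilt roll yaw [ -0.78   0.63  -0.72 -19.88   1.12  -0.31]
[[-0.8, 1.3], [-0.1, 0.4], [-0.4, -0.4], [0.0, -0.1], [-0.4, -0.0], [-1.4, 3.5], [-1.4, -0.2], [-1.1, 0.5], [-0.9, 0.5], [-0.5, 0.3]]
[[40.5, 75.6, 24.0], [40.9, -74.4, 20.8], [-9.0, -54.6, 25.7], [57.6, 0.7, 20.9]]
pin tip near px in w9a [237. 307.] far w9b [508. 322.]
[[40.1, 75.9, 25.4], [40.6, -74.1, 22.1], [-9.3, -54.3, 27.0], [57.3, 1.0, 22.2]]
pin tip near px in w9a [240. 300.] far w9b [506. 316.]
dx dz dy tilt roll yaw [ -0.59   1.18  -0.54 -20.24   1.1   -0.33]
[[-0.3, 1.0], [-0.1, 0.1], [0.1, -0.6], [0.1, -0.2]]
[[40.5, 75.4, 23.6], [40.9, -74.6, 20.5], [-9.0, -54.8, 25.0], [57.6, 0.5, 20.6]]
pin tip near px in w9a [237. 307.] far w9b [508. 322.]
[[40.1, 75.7, 25.0], [40.6, -74.3, 21.8], [-9.3, -54.5, 26.4], [57.3, 0.8, 22.0]]
pin tip near px in w9a [240. 300.] far w9b [506. 316.]
```

Request:
drive_tool(rows=[[[0, -0.006, 0.013, 0, 255], [0, -0.012, 0.026, 0, 255], [0, -0.018, 0.039, 0, 255], [0, -0.018, 0.039, 0, 255]]])

```text
time: 11.1
position: [0.5962, -0.038, 0.1254]
tool_rot: [-3.137, -0.164, 0.001]
ft_force: [-0.1, 0.3, -2.0]
grip_width: 0.111
```

Run:
```python
from h import *
from bench import ctrl
s=ctrl.get_state(); print(s["position"],s["tool_rot"],s["ft_force"],s["torque"],s["grip_width"])
for n in ("wrist","side"):
    d=ctrl.get_image(n); save(d,n[0]+"10")
crop(load("s10"),180,180,140,105,5.7,"s10c")
d=load("w10"); crop(d,160,90,200,150,4,"w10a"); crop(d,360,90,200,150,4,"w10b")
```

```text
[ 0.59618485 -0.03795397  0.12537583] [-3.13715863e+00 -1.64477935e-01  1.32078015e-03] [-0.10066509  0.32114805 -1.99031992] [-0.0782582  -0.0396733  -0.00678675] 0.11091811278070447
```

View pics/s10c.png

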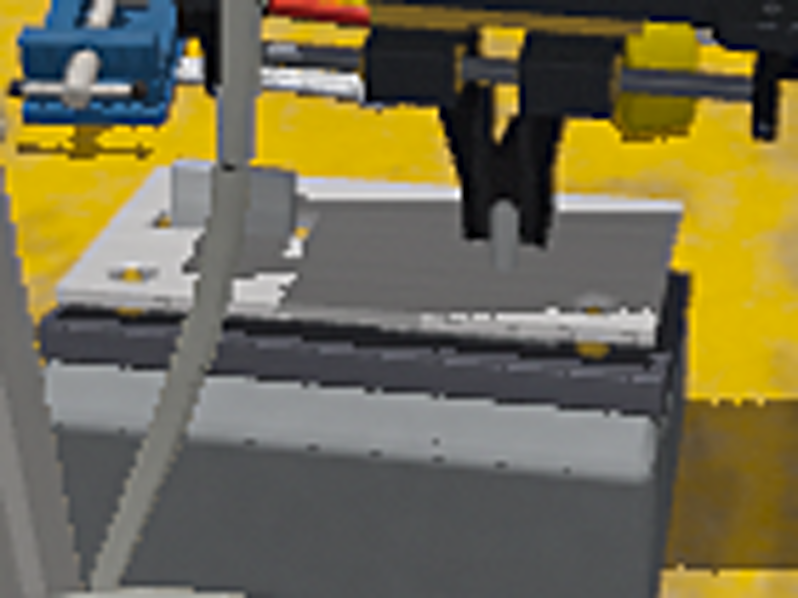

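View pics/w10a.png

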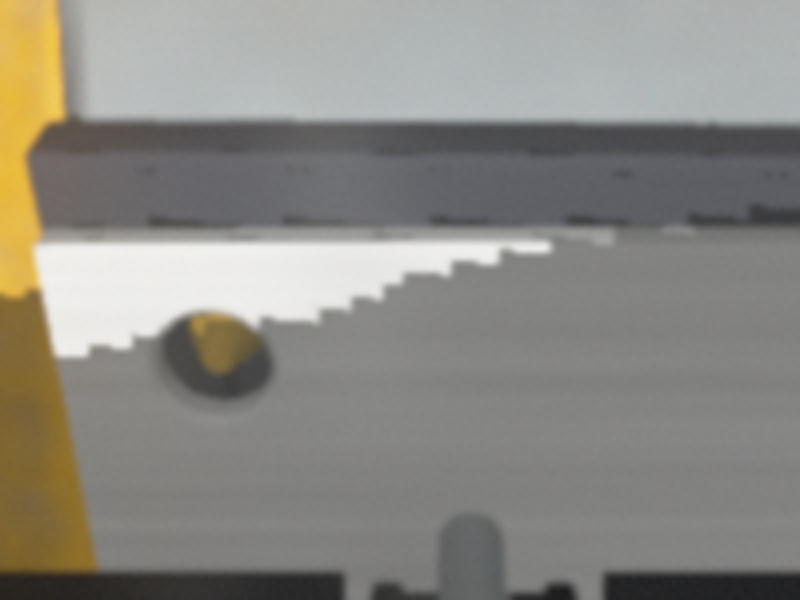

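View pics/w10b.png

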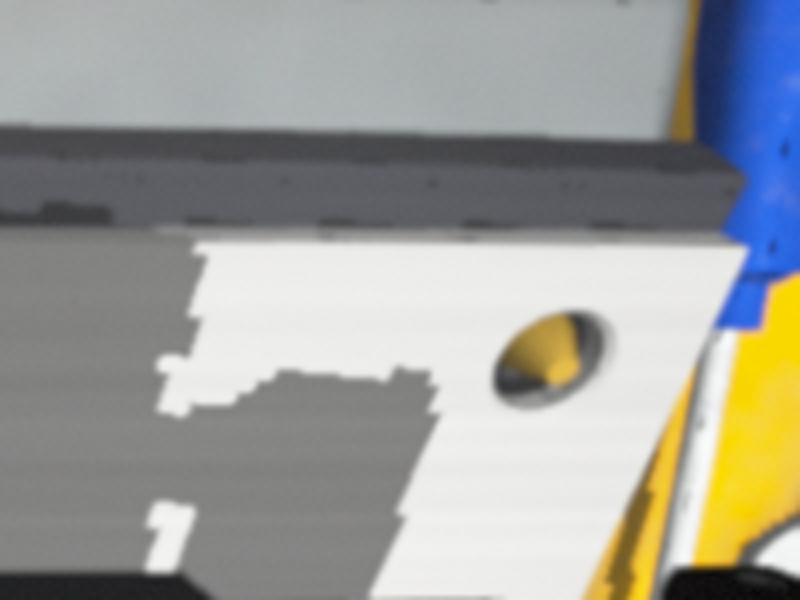

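Request:
drive_tool(rows=[[[0, -0.005, 0.01, 0, 255], [0, -0.009, 0.02, 0, 255], [0, -0.013, 0.029, 0, 255], [0, -0.013, 0.029, 0, 255]]])

```text
time: 11.7
position: [0.5961, -0.035, 0.1173]
tool_rot: [3.136, 0.163, -0.0]
ft_force: [-1.2, -3.1, 1.4]
grip_width: 0.107
```

Run:
```python
from h import *
from bench import ctrl
s=ctrl.get_state(); print(s["position"],s["tool_rot"],s["ft_force"],s["torque"],s["grip_width"])
for n in ("wrist","side"):
    d=ctrl.get_image(n); save(d,n[0]+"11")
crop(load("s11"),180,180,140,105,5.7,"s11c")
d=load("w11"); crop(d,160,90,400,150,2,"w11a")
```

```text
[ 0.59614739 -0.03501834  0.11728707] [ 3.13640280e+00  1.62826060e-01 -3.34552311e-04] [-1.19878752 -3.09715001  1.40057149] [-0.29946491  0.11476527 -0.01757871] 0.10730026144679426
```

View pics/s11c.png

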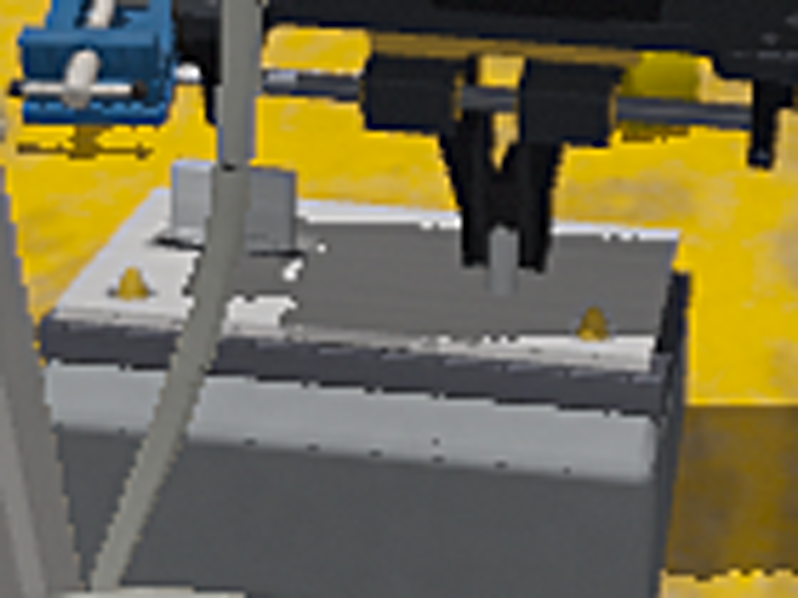

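View pics/w11a.png

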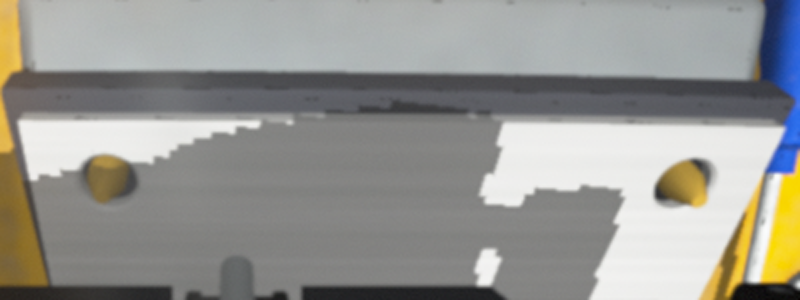

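Request:
drive_tool(rows=[[[0, 0.001, 0.006, 0, 255], [0, 0.002, 0.012, 0, 255], [0, 0.003, 0.018, 0, 255], [0, 0.003, 0.022, 0, 255], [0, 0.003, 0.022, 0, 255]]])

```text
time: 12.42
position: [0.5964, -0.0357, 0.1116]
tool_rot: [3.136, 0.163, 0.0]
ft_force: [-4.4, -4.3, 8.9]
grip_width: 0.11
```

Run:
```python
from h import *
from bench import ctrl
s=ctrl.get_state(); print(s["position"],s["tool_rot"],s["ft_force"],s["torque"],s["grip_width"])
for n in ("wrist","side"):
    d=ctrl.get_image(n); save(d,n[0]+"12")
crop(load("s12"),180,180,140,105,5.7,"s12c")
d=load("w12"); crop(d,160,90,400,150,2,"w12a")
```

```text
[ 0.59643866 -0.0357143   0.11159166] [3.13603732e+00 1.63241825e-01 2.95723324e-04] [-4.35495985 -4.29922199  8.88175445] [-0.67204142  0.71559307 -0.04355746] 0.10950391512670558
```

View pics/s12c.png

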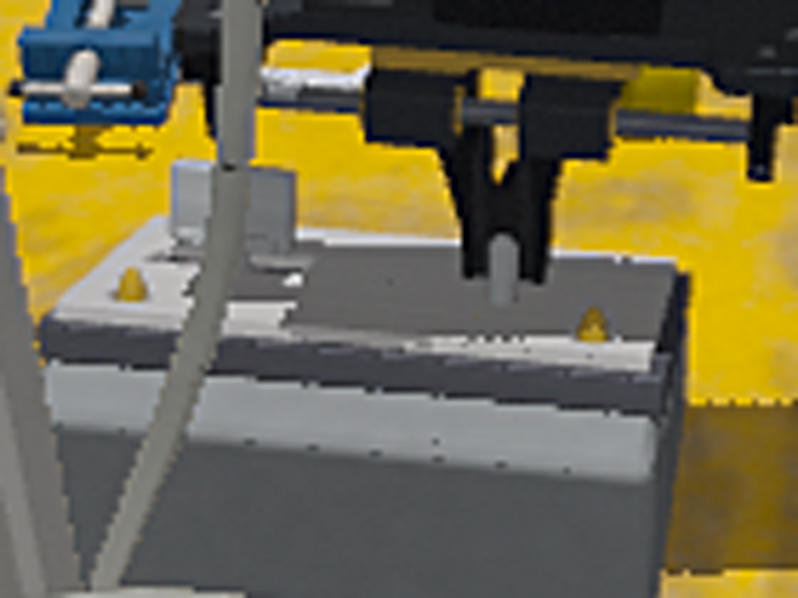

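View pics/w12a.png

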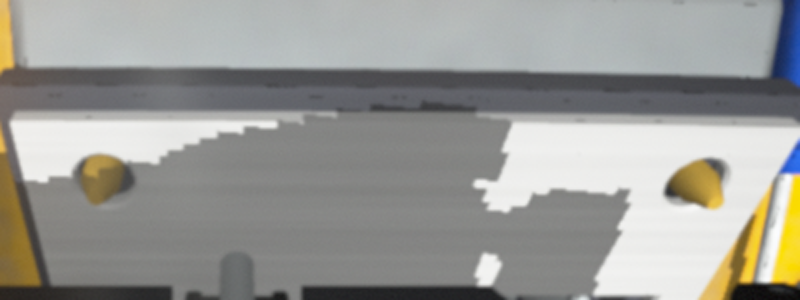

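Request:
drive_tool(rows=[[[0, 0, 0, 0, 170], [0, 0, 0, 0, 120], [0, 0, -0.01, 0, 120], [0, 0, -0.05, 0, 120], [0, 0, -0.15, 0, 120], [0, 0, -0.3, 0, 120], [0, 0, -0.3, 0, 120]]])

```text
time: 13.4
position: [0.5988, -0.0344, 0.2053]
tool_rot: [3.136, 0.164, 0.012]
ft_force: [0.2, -0.5, 0.6]
grip_width: 0.53
```

Run:
```python
from h import *
from bench import ctrl
s=ctrl.get_state(); print(s["position"],s["tool_rot"],s["ft_force"],s["torque"],s["grip_width"])
for n in ("wrist","side"):
    d=ctrl.get_image(n); save(d,n[0]+"13")
crop(load("s13"),180,180,140,105,5.7,"s13c")
```

```text
[ 0.598841   -0.0344185   0.20530436] [3.13610889 0.16425975 0.01224869] [ 0.18508848 -0.53778853  0.59699831] [ 0.09232077 -0.17269661 -0.00407263] 0.5299315886875503
```

View pics/s13c.png

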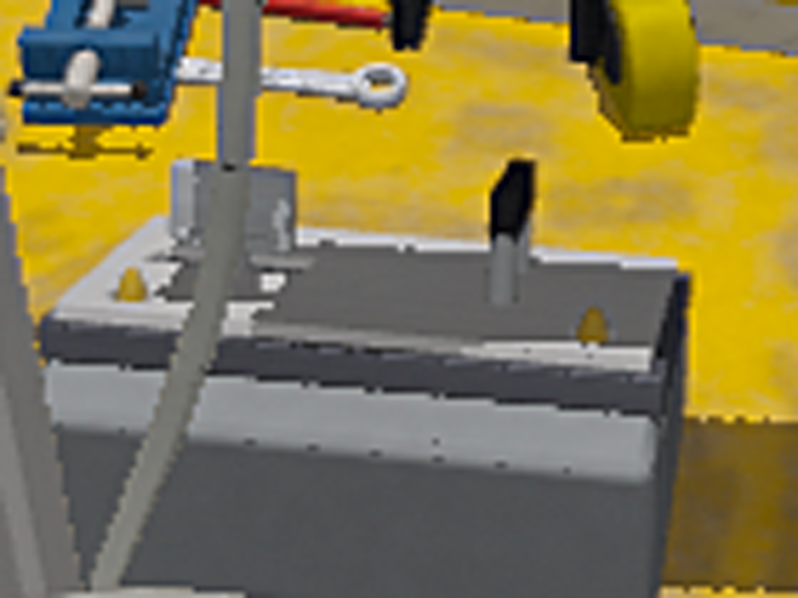

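View pics/w13.png

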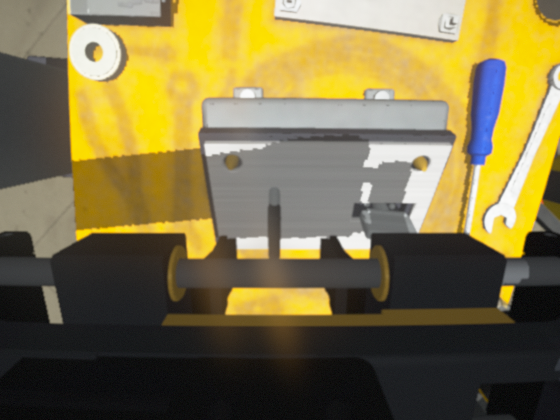

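Run:
```python
from m9 import *
S=load("s13");W=load("w13")
for P in ([.636,-.0212,.083,.096],):
  Rs,ts=seat(P)
  for m in [(-57,95,5),(57,95,5),(57,-95,5),(-57,-95,5),(-29,42,44),(17,42,44),(40,75,14),(40,-75,14),(-10,-33,39),(-10,-77,39),(-10,-33,11)]:
    X=Rs@(np.array(m)/1e3)+ts; print(m,((proj(S,X)[0]+.5-[180,180])*5.7-.5).round(),proj(W,X)[0].round(1))
crop(W,190,90,280,150,2.85,"w13c")
```

```text
(-57, 95, 5) [676. 264.] [219.4 246. ]
(57, 95, 5) [647. 363.] [203.3 140.7]
(57, -95, 5) [ 50. 308.] [450.9 143.7]
(-57, -95, 5) [155. 219.] [410.3 246.9]
(-29, 42, 44) [522. 163.] [272.7 256.9]
(17, 42, 44) [502. 195.] [272.7 214.9]
(40, 75, 14) [590. 314.] [230.1 166.4]
(40, -75, 14) [128. 272.] [423.4 168.3]
(-10, -33, 39) [294. 172.] [365.2 236.8]
(-10, -77, 39) [167. 161.] [418.3 237. ]
(-10, -33, 11) [292. 252.] [358.3 214.5]
```

View pics/w13c.png

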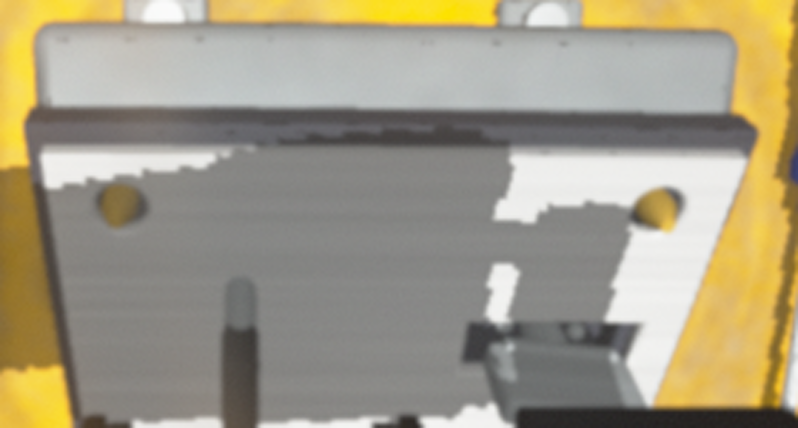

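Run:
```python
from m9 import *
from fit import tf,sh,T,S as S1
from bench import ctrl
P=[.636,-.0212,.083,.096]; Rs,ts=seat(P)
def onplane(d,uv,h):
    o,v=ray(d,uv);n=Rs[:,2];X=o+v*((ts+n*h/1e3-o)@n)/(v@n); return Rs.T@(X-ts)*1e3
for uv in [(503,117),(552,120),(547,345),(500,340)]: print(onplane(T,tf(*uv),39).round(1))
for P2 in ([.636,-.0212,.083,.096],[.6355,-.0207,.0845,.1021]):
  R2,t2=seat(P2); print([(R2@(np.array([-10,-55,h])/1e3)+t2).round(4).tolist() for h in (27,31,39)])
s=ctrl.get_state();print(s["joint_positions"])
# wing top ends, tri
print([ (Rs.T@(tri((T,tf(a,b)),(S1,sh(c,d)))[0]-ts)*1e3).round(1) for a,b,c,d in [(503,117,182,20),(500,342,312,30)]])
X=(.6915,-.0385,.175)
for z in (.2,.114): print(mv(s,(.6915,-.0383,z),92.5),mv(s,(.6915,-.0383,z),5.5))
```

```text
[ -5.9 -78.   39. ]
[-15.8 -78.1  39. ]
[-11.4 -34.6  39. ]
[ -2.1 -35.1  39. ]
[[0.6927, -0.0363, 0.1032], [0.6929, -0.038, 0.1069], [0.6932, -0.0414, 0.1141]]
[[0.6923, -0.0355, 0.1047], [0.6925, -0.0371, 0.1084], [0.6928, -0.0405, 0.1156]]
[ 0.75626929  0.35629722 -0.91359923  1.61167259  0.29023937  1.31552191
 -0.09614664]
[array([ -5.4, -75.6,  40.5]), array([ -0.9, -32. ,  42. ])]
([0.3136, 0.0435, 0.0052], np.float64(-0.4806)) ([0.3136, 0.0435, 0.0052], np.float64(0.0027))
([0.3132, 0.0433, 0.2919], np.float64(-0.4806)) ([0.3132, 0.0433, 0.2919], np.float64(0.0027))
```

Request:
drive_tool(rows=[[[0.05, 0.01, 0, -0.05, 179], [0.1, 0.02, 0, -0.1, 179], [0.16, 0.03, 0, -0.15, 179], [0.2, 0.04, 0, -0.2, 179], [0.25, 0.044, 0, -0.25, 179], [0.316, 0.044, 0, -0.3, 179], [0.316, 0.044, 0, -0.35, 179], [0.316, 0.044, 0, -0.4, 179], [0.316, 0.044, 0, -0.45, 179], [0.316, 0.044, 0.05, -0.469, 179], [0.316, 0.044, 0.1, -0.469, 179], [0.316, 0.044, 0.12, -0.469, 179], [0.316, 0.044, 0.12, -0.469, 179]]], grip_force=15)

```text
time: 15.12
position: [0.6915, -0.0386, 0.1637]
tool_rot: [-2.214, -2.228, 0.002]
ft_force: [-1.5, -0.8, 0.4]
grip_width: 0.298
```

Run:
```python
from h import *
from bench import ctrl
s=ctrl.get_state(); print(s["position"],s["tool_rot"],s["ft_force"],s["joint_positions"],s["grip_width"])
for n in ("wrist","side","top"):
    d=ctrl.get_image(n); save(d,n[0]+"14")
crop(load("s14"),180,140,160,120,5,"s14c")
print(mv(s,(.6925,-.0378,.114),90.5))
```

```text
[ 0.69148365 -0.0385712   0.16368908] [-2.21359388e+00 -2.22802674e+00  1.63087311e-03] [-1.46696496 -0.7946416   0.44901975] [ 0.72087728  0.70264432 -1.09208707  1.39534389  0.61966626  1.41151228
  1.21097469] 0.2975397509987681
([0.0026, 0.0036, 0.1656], np.float64(-0.0007))
```

View pics/w14.png

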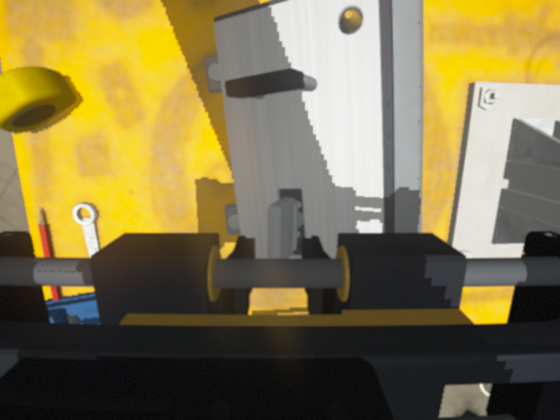

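View pics/s14c.png

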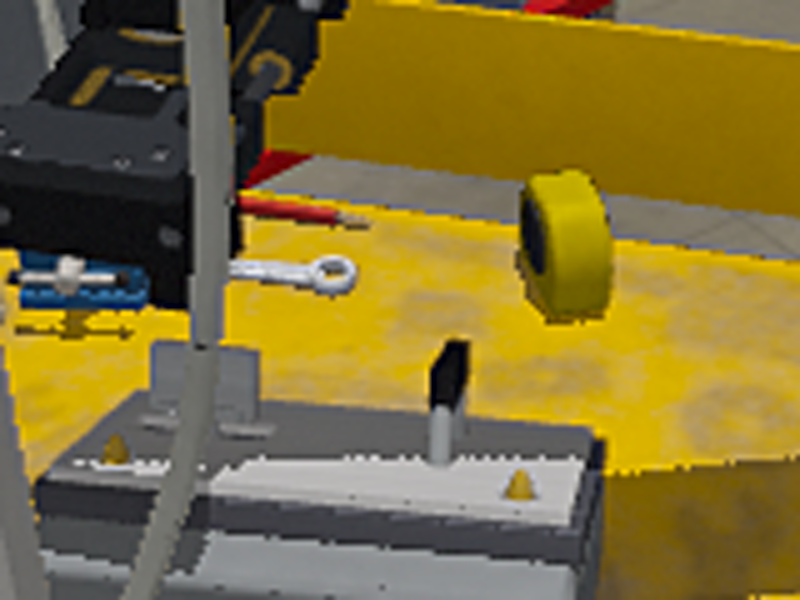

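View pics/t14.png

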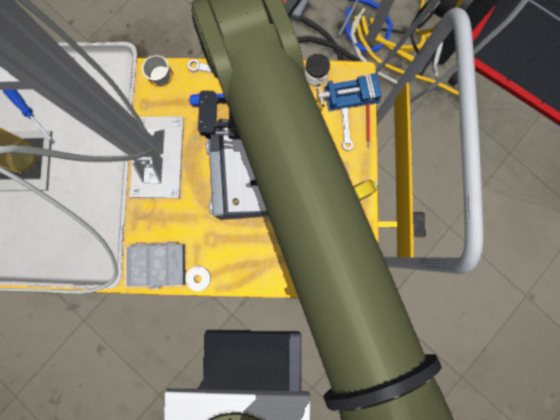

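Run:
```python
from h import *
d=load("w14"); crop(d,210,170,140,130,5.5,"w14c")
```

```text
(no output)
```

View pics/w14c.png

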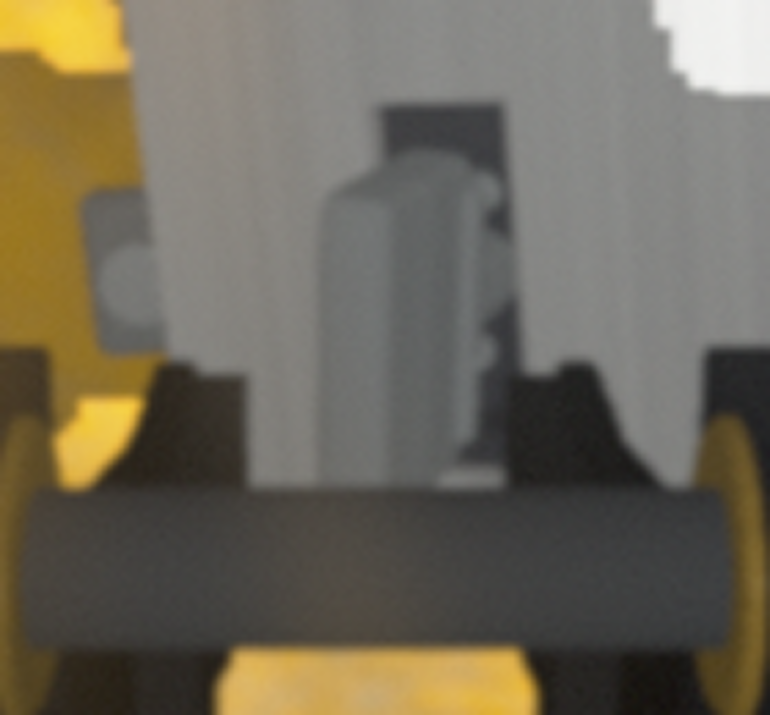

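Request:
drive_tool(rows=[[[0.002, 0.003, 0.06, 0, 179], [0.002, 0.003, 0.1, 0, 179], [0.002, 0.003, 0.14, 0, 179], [0.002, 0.003, 0.165, 0, 179], [0.002, 0.003, 0.165, 0, 179]]])

```text
time: 15.9
position: [0.6924, -0.038, 0.1142]
tool_rot: [-2.213, -2.229, 0.001]
ft_force: [0.6, 0.6, 0.3]
grip_width: 0.3
```

Run:
```python
from h import *
from bench import ctrl
s=ctrl.get_state(); print(s["position"],s["ft_force"],s["torque"],s["grip_width"])
d=ctrl.get_image("wrist"); save(d,"w15"); crop(d,200,160,160,130,5,"w15c")
d=ctrl.get_image("side"); save(d,"s15"); crop(d,180,140,160,120,5,"s15c")
```

```text
[ 0.69240588 -0.03795408  0.11418214] [0.63482267 0.64437587 0.34544948] [ 0.0910568  -0.09630478  0.0793178 ] 0.30038536329829624
```

View pics/w15c.png

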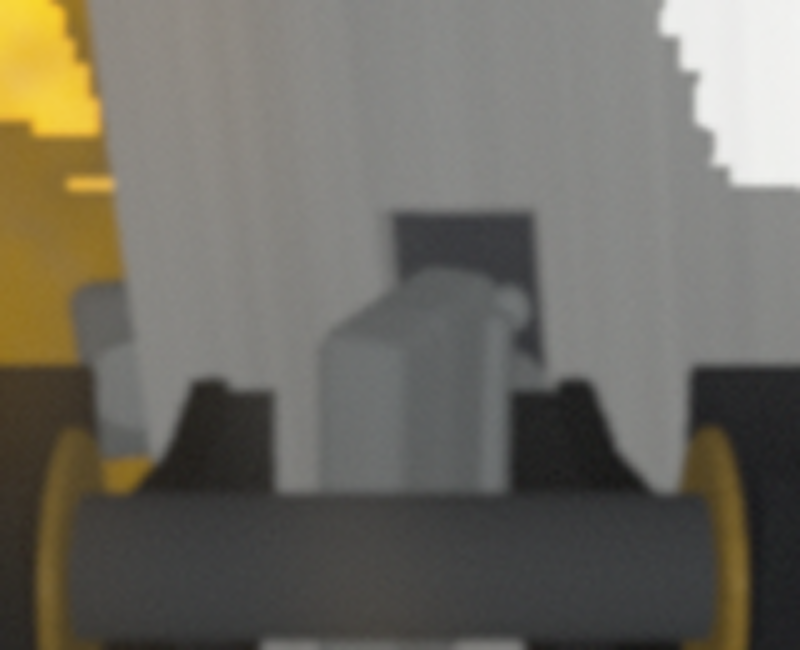

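View pics/s15c.png

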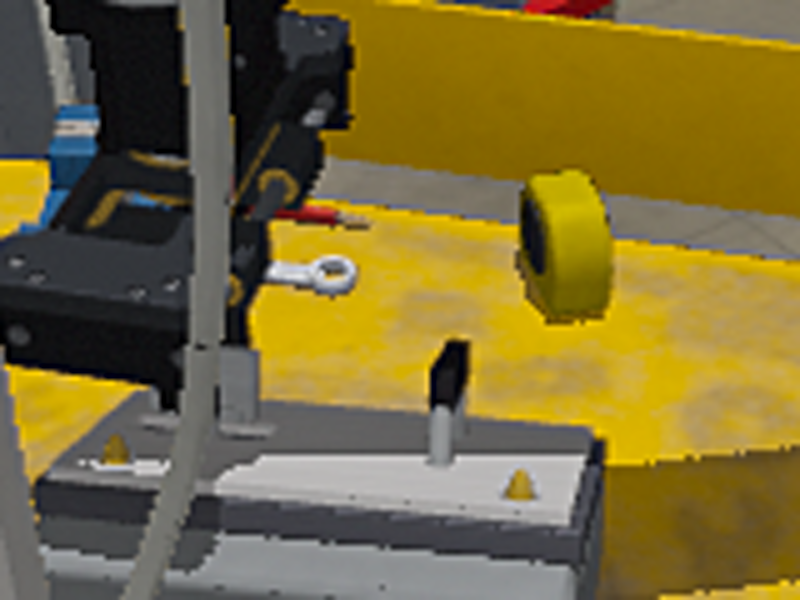

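Request:
drive_tool(rows=[[[0, 0, 0, 0, 205], [0, 0, 0, 0, 225], [0, 0, 0, 0, 225], [0, 0, 0, 0, 225]]], grip_force=15)

```text
time: 16.5
position: [0.6931, -0.038, 0.1155]
tool_rot: [2.214, 2.228, 0.001]
ft_force: [0.7, -0.7, 2.2]
grip_width: 0.175
```

Request:
drive_tool(rows=[[[0, 0, 0, 0.03, 225], [0, 0, 0, 0.06, 225], [0, 0, 0, 0.09, 225], [0, 0, 0, 0.12, 225], [0, 0, 0, 0.15, 225], [0, 0, 0, 0.18, 225], [0, 0, 0, 0.21, 225], [0, 0, 0, 0.21, 225]]])

```text
time: 17.5
position: [0.6938, -0.0386, 0.1163]
tool_rot: [2.814, 1.391, 0.003]
ft_force: [0.5, -1.4, 5.6]
grip_width: 0.153
```

Run:
```python
from h import *
from bench import ctrl
s=ctrl.get_state(); print(s["position"],s["ft_force"],s["torque"],s["grip_width"])
d=ctrl.get_image("wrist"); save(d,"w16"); crop(d,200,130,200,160,4,"w16c")
d=ctrl.get_image("side"); save(d,"s16"); crop(d,180,140,160,120,5,"s16c")
```

```text
[ 0.69375628 -0.03858723  0.11628321] [ 0.47902675 -1.35691618  5.59644987] [-0.28187664 -0.34179303 -0.00045688] 0.15252797791119102
```

View pics/w16c.png

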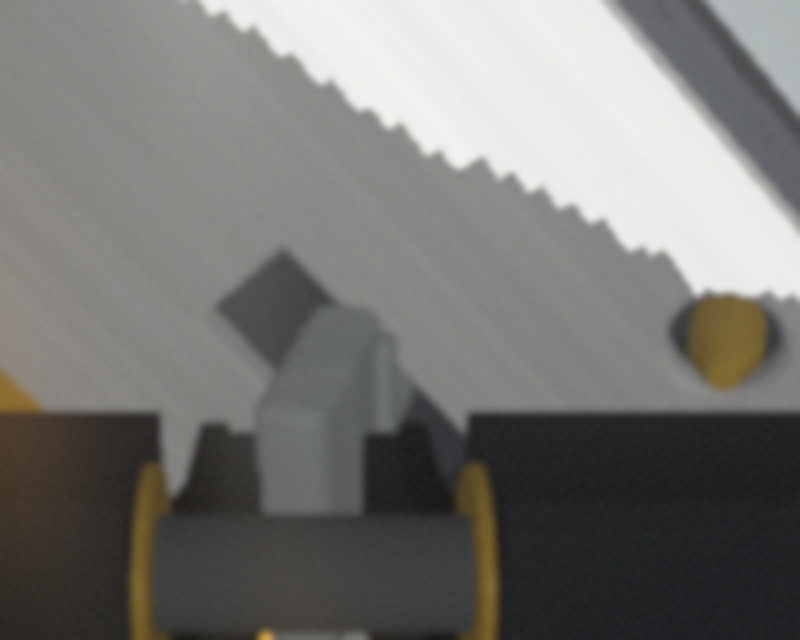

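View pics/s16c.png

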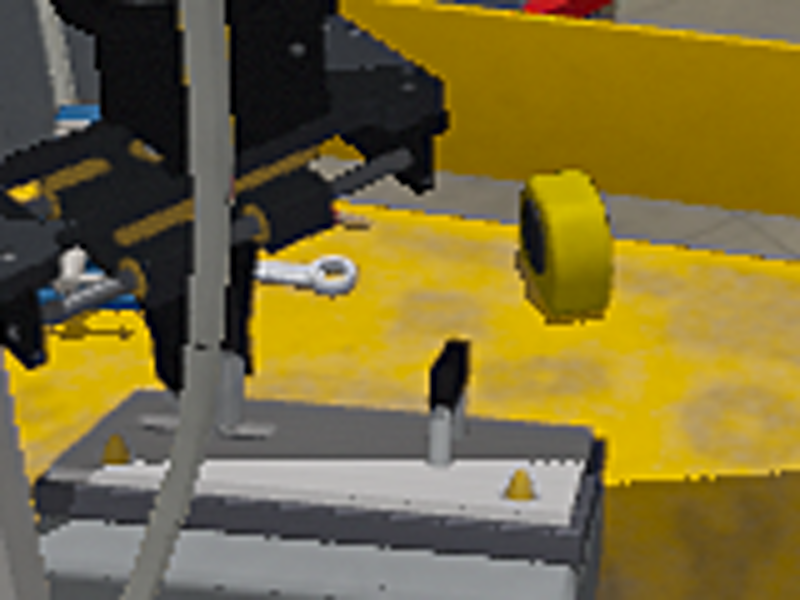

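Request:
drive_tool(rows=[[[0, 0, 0, 0.03, 225], [0, 0, 0, 0.06, 225], [0, 0, 0, 0.09, 225], [0, 0, 0, 0.12, 225], [0, 0, 0, 0.15, 225], [0, 0, 0, 0.18, 225], [0, 0, 0, 0.21, 225], [0, 0, 0, 0.23, 225], [0, 0, 0, 0.23, 225]]])

```text
time: 18.73
position: [0.6932, -0.0373, 0.1138]
tool_rot: [-3.125, -0.31, -0.001]
ft_force: [5.1, 0.4, -6.7]
grip_width: 0.123
```

Run:
```python
from h import *
from bench import ctrl
s=ctrl.get_state(); print(s["position"],s["ft_force"],s["torque"],s["grip_width"],s["joint_positions"])
d=ctrl.get_image("wrist"); save(d,"w17"); crop(d,200,130,200,160,4,"w17c")
d=ctrl.get_image("side"); save(d,"s17"); crop(d,180,140,160,120,5,"s17c")
```

```text
[ 0.69318349 -0.0372652   0.11382442] [ 5.06132383  0.44515564 -6.66051069] [ 0.19420506 -1.30825876 -0.12643794] 0.12290538468664988 [ 0.57474105  0.62566948 -0.80813455  1.44937513  0.45967184  1.26142927
 -0.079924  ]
```

View pics/w17c.png

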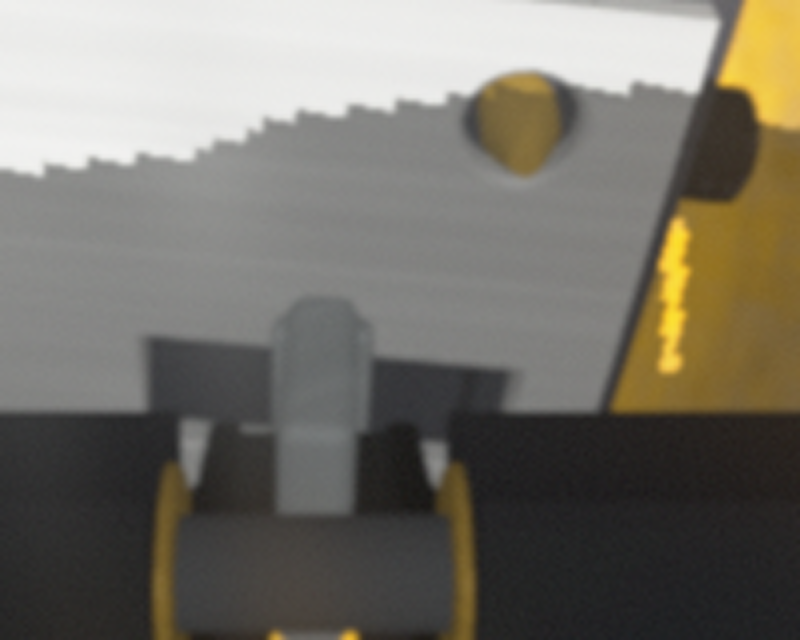

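View pics/s17c.png

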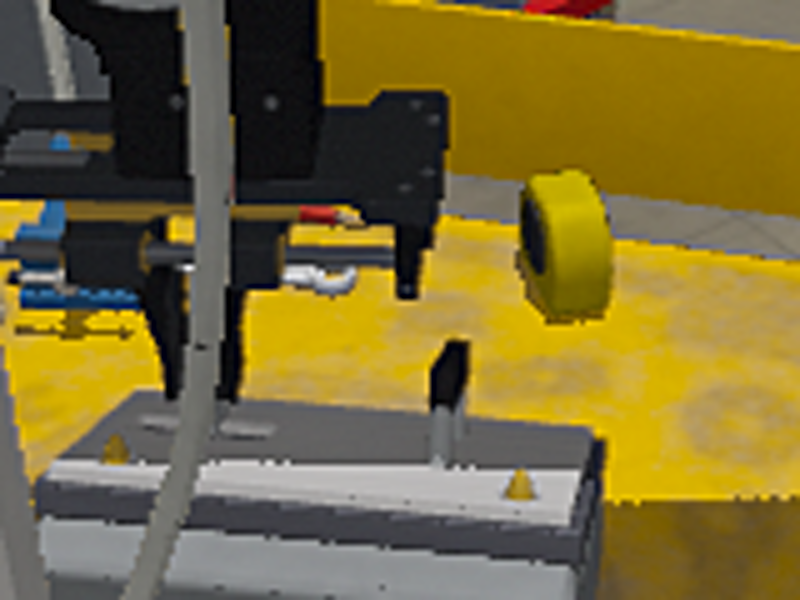

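Request:
drive_tool(rows=[[[0, 0, 0, 0, 190], [0, 0, 0, 0, 160], [0, 0, 0, 0, 160], [0, 0, -0.05, 0, 160], [0, 0, -0.15, 0, 160], [0, 0, -0.3, 0, 160], [0, 0, -0.4, 0, 160], [0, 0, -0.4, 0, 160]]])

```text
time: 19.82
position: [0.6944, -0.0372, 0.2396]
tool_rot: [3.126, 0.307, 0.01]
ft_force: [-0.3, 0.0, -0.1]
grip_width: 0.369
```

Run:
```python
from h import *
from bench import ctrl
s=ctrl.get_state(); print(s["position"],s["ft_force"],s["torque"],s["grip_width"],s["joint_positions"])
d=ctrl.get_image("wrist"); save(d,"w18"); crop(d,180,100,240,180,3.3,"w18c")
d=ctrl.get_image("side"); save(d,"s18"); crop(d,180,160,160,120,5,"s18c")
```

```text
[ 0.69436027 -0.03718234  0.23962164] [-0.26698223  0.04337008 -0.12173058] [ 0.01151885 -0.14174736 -0.02615177] 0.36936996948330847 [ 0.57965869  0.54241066 -0.84794925  1.30101857  0.40142054  1.46341906
 -0.03804504]
```

View pics/w18c.png

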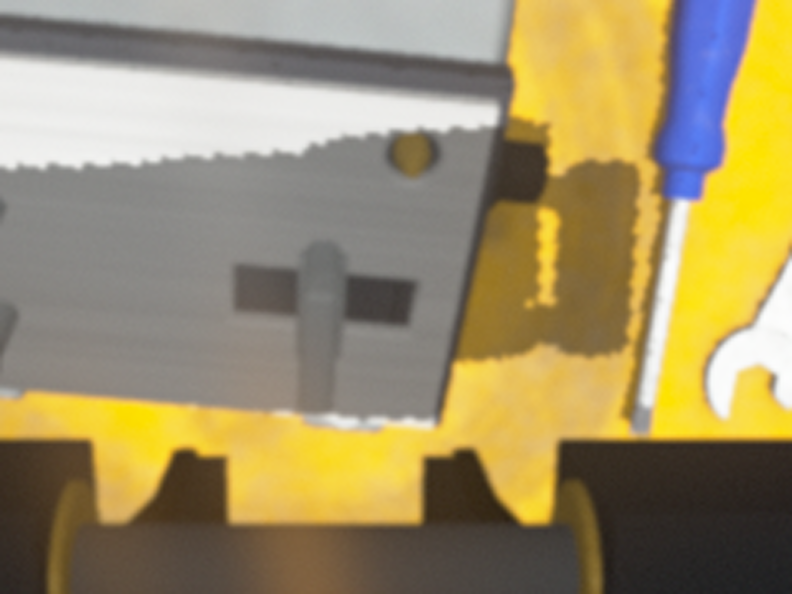

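View pics/s18c.png

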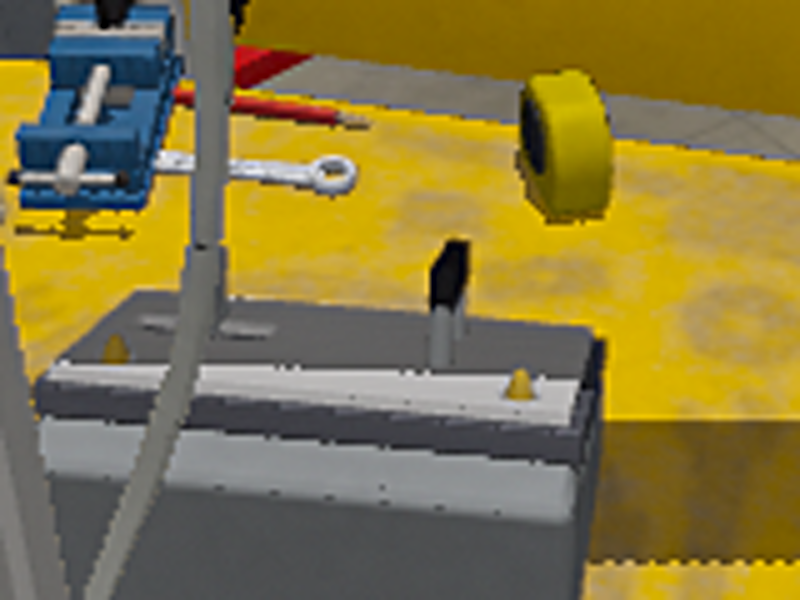

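Run:
```python
from m9 import *
W=load("w18");S=load("s18")
Rs,ts=seat([.636,-.0212,.083,.096])
for m in [(12,-55,6),(12,-55,34),(-32,-55,34),(12,-55,39),(-32,-55,39),(40,-75,14),(57,-95,5)]:
    X=Rs@(np.array(m)/1e3)+ts; print(m,((proj(W,X)[0]+.5-[180,100])*3.3-.5).round(),((proj(S,X)[0]+.5-[180,160])*5-.5).round())
crop(W,255,150,60,90,8,"w18d"); crop(S,205,190,40,45,12,"s18d")
```

```text
(12, -55, 6) [328. 236.] [185. 343.]
(12, -55, 34) [324. 292.] [187. 272.]
(-32, -55, 34) [310. 415.] [216. 245.]
(12, -55, 39) [323. 303.] [187. 259.]
(-32, -55, 39) [309. 427.] [217. 233.]
(40, -75, 14) [412. 169.] [112. 339.]
(57, -95, 5) [497. 103.] [ 44. 370.]
```

View pics/w18d.png

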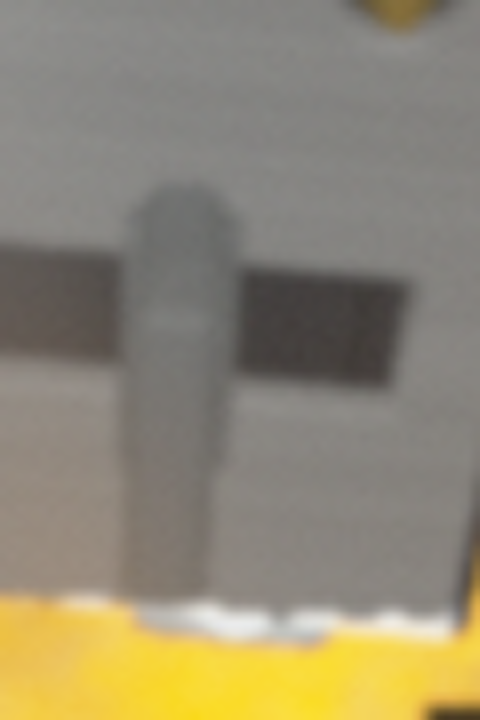

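View pics/s18d.png

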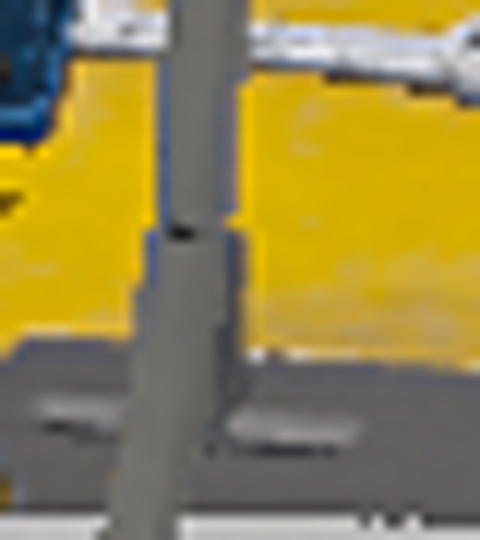

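Request:
drive_tool(rows=[[[0, 0.1, -0.05, 0, 160], [0, 0.2, -0.1, 0, 160], [0, 0.2, -0.1, 0, 160], [0, 0.2, -0.1, 0, 160]]])

```text
time: 20.42
position: [0.7038, -0.0958, 0.2636]
tool_rot: [-3.125, -0.308, 0.003]
ft_force: [-0.7, 0.5, -0.3]
grip_width: 0.372
```

Run:
```python
from m9 import *
from bench import ctrl
s=ctrl.get_state(); print(s["position"],s["ft_force"])
W=ctrl.get_image("wrist"); save(W,"w19"); crop(W,180,40,260,195,3,"w19c"); crop(W,255,120,70,80,8,"w19d")
Rs,ts=seat([.636,-.0212,.083,.096])
for m in [(12,-55,34),(-32,-55,34),(-32,-55,39),(40,-75,14),(40,75,14),(57,-95,5),(-57,-95,5),(57,95,5),(-57,95,5)]:
    X=Rs@(np.array(m)/1e3)+ts; print(m,proj(W,X)[0].round(1),((proj(W,X)[0]+.5-[255,120])*8-.5).round())
```

```text
[ 0.7037621  -0.09577967  0.26356579] [-0.66338554  0.53696689 -0.26834854]
(12, -55, 34) [281.5 119.2] [215.  -3.]
(-32, -55, 34) [277.2 161.4] [181. 334.]
(-32, -55, 39) [277. 164.] [179. 355.]
(40, -75, 14) [307.4  83.3] [ 422. -290.]
(40, 75, 14) [141.8  66.9] [-902. -421.]
(57, -95, 5) [332.   63.5] [ 620. -449.]
(-57, -95, 5) [312.2 171.2] [461. 413.]
(57, 95, 5) [120.6  42.6] [-1072.  -616.]
(-57, 95, 5) [142.3 154.4] [-898.  278.]
```

View pics/w19c.png

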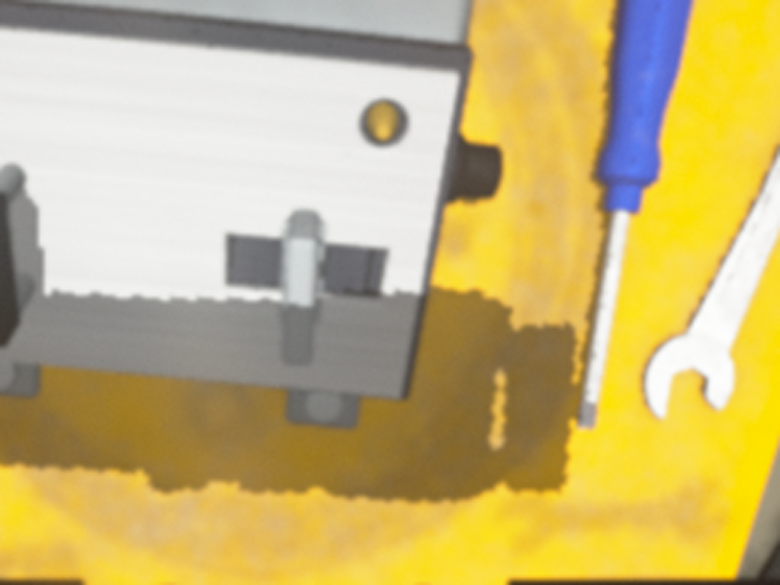

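View pics/w19d.png

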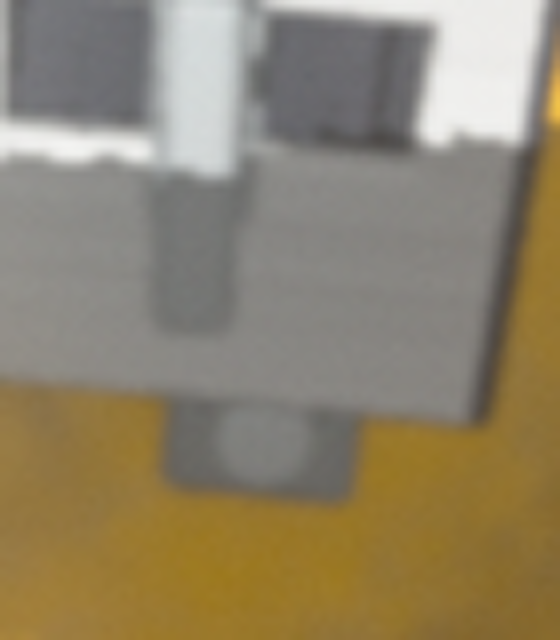

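Run:
```python
from bench import ctrl
print(ctrl.close_job())
```

```text
the job is handed in; nothing more can be done
None
```

The cover is back on the housing with both pins through its holes. The wing fastener is turned a quarter turn clockwise, and I let go of it. I handed the job in at about 20.5 s of the 58 s allowed.

**How it was done:**
- I gripped the cover by its handle. The tool only points straight down, so I pressed the cover's front edge on the housing's top corner to tilt it to about 20 degrees in the grip.
- I lowered it along the face normal, checking in the wrist and side pictures that the pins entered the holes. I then pressed it flat and released it.
- I gripped the wing lightly, turned it about 77 degrees from its measured start of roughly 0.1 rad, and opened the jaws so the spring could take it home.

**Last checks:**
- **Cover:** its edges and both pins match the flat-seated model within a few pixels in the side and wrist pictures. That check is only as fine as the roughly 2 mm calibration.
- **Wing:** it lies across the slot. Its top sits at the locked height, not 5 mm higher as when open. In the last wrist picture the angle comes out at about 1.53 rad, give or take 0.02, which is at the low end of the locked range.
- **Disagreement:** in that last picture some fixed points were off from the model by up to 3 pixels, so those figures are relative to the cover.
- **Forces:** the wrist force readings I saw never passed about 12 N. The gripper finished clear above the housing, reading under 1 N.

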